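Mount the watch-case holder on the sloped bench fixture

TASK

On the sloped fixture, swing the slotted steel keeper uphill out of the way, then take the blue case holder with its watch and enter its T-shaped foot into the track at the open end, bolt trailing and on the uphill side, and slide it fully home against the end stop. Then swing the keeper back down until its slot is fully over the holder's bolt, and let go. Never tip the holder over, and leave the other things on the bench where they are.

Things in the scene. Friction and masses are not known exactly. Their poses are not given: they have to be found in the camera images.
- holder: The part to mount, loose on the bench, about 0.24 kg: blue block on a bare aluminium T-foot, watch on top. Origin: centre of the foot's underside; x width, y length, z height (mm below are from it). Foot flange 40 wide x 70 long x 6 thick (z 0-6), neck 26 wide (z 6-17), carrier plate 44 x 70 (z 17-21). The -y end leads into the track; the bolt is at the +y end.
- holder_grip (a point): Centre of the blue plastic block, 39 mm above the holder's origin. Block: 44 wide (x -22 to 22), 70 long (y -35 to 35), z 21 to 47. Grip it across its 44 mm width here. Steel watch case 37 across on top, z 47 to 56. Fingertips must stay above the track's lips (z 15) when the foot is in the track.
- holder_bolt (a point): Top of the keeper bolt, at x 36, y 45, z 37 mm in the holder's frame: upright steel shank 6 across (z 21-33) with a round head 12 across (z 33-37). It stands on a flat aluminium lug (x -22 to 44, y 35 to 54, z 17-21) at the holder's +y end.
- track: Aluminium T-slot track on the dark sloped fixture (fixed to the bench; yaw and place vary). Frame: x uphill (away from robot and up), z square off the face, leaning 30 degrees from vertical towards the robot, y level along the track to its OPEN end. Origin 47 mm above the bench. The holder is home when its origin and axes coincide with this frame. Steel plate around it at z -6 mm, x -47 to 75, y -61 to 109.
- mouth (a point): Middle of the track floor near the open end: x 0, y 92, z 0 mm in the track's frame. Floor z 0, y -57 to 98, then a 3 mm ramp down to y 109. Slot inside 43 wide (x +-21.5) and 9 high. Two lips above it (z 9-13) with a 31 mm gap run from the stop to y 67, lifted lip ends to y 78 (z up to 15). From y 67 to 92 the floor is open above, its 7 mm high sides flared from 43 to 55 apart.
- end_stop (a point): Face of the dark steel stop block that closes the track's far end: x 0, y -35, z 11 mm in the track's frame; block 56 wide, 22 high. The holder's -y end touches it when home.
- keeper (a joint): Angle (rad) of the slotted steel keeper about its pivot bolt; it turns parallel to the sloping face. 0 = along the track's +y, closed over the bolt of a holder that is home; grows as it swings uphill (1.57 = straight uphill); limits -0.05 and 1.5. It starts down, where it blocks the holder's bolt. The pivot is snug: the strap stays where it is left; half a newton at its knob moves it.
- keeper_pivot (a point): Keeper's pivot, at x 36, y -40, z 27 mm in the track's frame (bolt head top z 35, boss 18 across). Strap: 18 wide, its end 112 from the pivot, z 25-29. Its slot, 10 wide, 12 deep, lies 85 mm from the pivot, opens downhill (track -x when closed) and passes under the bolt's head.
- keeper_knob (a point): Top centre of the black knob on the keeper, 105 mm from the pivot: pin 12 across, 26 tall, square to the sloping face, its top at z 55 mm of the track. Pinch it or push it.
- driver_rack: Bystander: wooden rack 60 x 130 x 125 mm high with three steel screwdrivers, origin under its centre.
- bowl: Bystander: white ceramic bowl 104 across, 45 high, origin under its centre.
- loupe: Bystander: chrome loupe 36 across, 34 high, origin under its centre.
- movement_holder: Bystander: black round movement holder 48 across, 21 high, with a brass movement; origin under its centre.
- blower: Bystander: black rubber dust blower 52 across, 88 high, origin under its centre.
- oil_stand: Bystander: dark block 40 x 120 mm with four coloured oil pots, 22 high, origin under its centre.
- tweezers: Bystander: chrome tweezers lying flat, 125 long, 7 high, origin at the middle of the underside.

How it is judged (in metres and radians):
On the way, in this order (a step that is already met when the one before it is completed fails the run):
1. the keeper is swung uphill, clear of the bolt's way (over 0.2 rad) (value of joint keeper above 0.2 rad), for 0.1 s.
2. the holder's foot is in the track, entered from the open end at least 25 mm under the lips, right way round, keeper still up (y of holder in the frame of track between -0.005 and 0.077 m and x of holder in the frame of track between -0.004 and 0.004 m and z of holder in the frame of track between -0.003 and 0.005 m and x of holder_bolt in the frame of track above 0.02 m and value of joint keeper above 0.2 rad), for 0.05 s.
3. the holder is slid home: within 3 mm of the end stop (y of holder in the frame of track below 0.003 m and x of holder in the frame of track between -0.004 and 0.004 m and z of holder in the frame of track below 0.005 m and value of joint keeper above 0.15 rad), for 0.2 s.
4. the keeper is swung down with its slot over the holder's bolt (value of joint keeper below 0.05 rad and y of holder in the frame of track below 0.003 m), for 0.2 s.
At the end, for the whole second after the job is handed in: The holder sits in the track within 3 mm of fully home against the stop (and within the slot's play sideways and in height), bolt uphill and at the open end; the keeper is down to within 0.05 rad (4 mm at the bolt) of closed with its slot over the bolt; holder and keeper are at rest (all of step 4 and y of holder in the frame of track above -0.004 m and x of holder in the frame of track between -0.004 and 0.004 m and z of holder in the frame of track between -0.003 and 0.005 m and angle between the z axis of holder and the z axis of track, either way round below 0.1 rad and x of holder_bolt in the frame of track above 0.02 m and velocity of joint keeper between -0.05 and 0.05 rad/s and linear speed of holder below 0.02 m/s); the robot touches nothing.
It fails at once if the holder was tipped over (more than 60 degrees from vertical) (angle between holder's own z axis and vertical above 1.05 rad).
It fails at once if another thing on the bench was moved by more than 25 mm (distance of any of driver_rack, bowl, loupe, movement_holder, blower, oil_stand, tweezers from where it was at the start of the episode above 0.025 m).
It also fails if it takes over 61 s, if anything falls off the work surface, if the arm or the gripper's body presses on something with over 40 N, if the wrist force passes 120 N, or if a joint passes its speed limit or range.

ROBOT

A 6-joint arm with a two-finger parallel gripper is mounted at the origin on the work surface. World frame = base frame: x ahead of the robot, y to its left, z up, the work surface at z = 0. Lengths are in mm, angles in rad, forces in N, time in s.
With the tool pointing down it reaches from about 275 to 750 mm from the base axis. Payload 10.2 kg.
Tool frame: the origin (TCP) lies midway between the tips of the shut fingers; the grasp point (between the pads) lies 19 mm behind it (ctrl.grip_depth is the distance from the TCP to the grasp point, in mm); y points along the fingers, x is the direction in which the jaws open and shut, and the axes are right-handed (so a half turn about y gives the same grasp; the last joint's range is limited). The gripper opens to 85 mm and grips with 20 to 120 N. Pads are 22 mm wide; open, the fingers measure 114 mm over their backs; the gripper's body (76 mm by 85 mm) begins 54 mm behind the grasp point. The pads swing forward as they close: fully open they stand 13 mm farther back than shut.
Start: joints at [-1.336, 0.313, 1.498, -0, 1.331, -0.223], TCP at [232.026, -470.951, 197.194] pointing down, gripper open.
Joint ranges: [-2.94, 2.94], [-0.97, 2.17], [0.19, 2.56], [-1.23, 4.37], [0.02, 3.11], [-2.88, 2.88]. Speed limits (rad/s): [2.39, 2.39, 3.01, 3.14, 3.14, 3.14].

INTERFACE

Orientations are given as a unit quaternion [w, x, y, z].
In Python, from rig import ctrl gives the robot as it stands. The module is installed in compiled form; this text tells all that it offers.
- The arm moves only by the tool drive_tool, never from a script. Its arguments are lists of equal length, an entry for each row: "gripper": the closure, from 0 (fully open) to 1 (shut); "offset": the shift along the tool's x, y, z in m, a list of three; "turn": the turn about the tool's y in degrees. In form: {"gripper": [gripper, ...], "offset": [[tx, ty, tz], ...], "turn": [turn, ...]}. A call has 1 to 20 rows; each row shifts and turns the commanded pose from where the row before left it, along the tool's axes as they then stand; what a row does not reach is not made up. A row lasts 1/12 s, in which the tool goes at most 41.7 mm and 7.16 degrees, less where a joint would pass 70% of its speed; a pose out of reach is approached as far as the arm can. A call is refused whole if a number of a shift passes 0.0417 or a number of a turn 7.16, either way. A call with a gripper value outside its range is refused whole. The fingers move at their own pace and stop on an object; "force" is the grip in N (left out, the last holds). Time passes only in rows, so rows that do not move let the fingers close. It gives the time, the measured TCP pose, the force and the opening at its end, in the units of the state.
- ctrl.sense(): the state, without advancing time (a new reading comes with each control period).
- ctrl.capture(name): name is "scene" or "side" or "wrist"; returns (picture, depth): 384x512x3 uint8, red, green, blue; 384x512 float32, mm along the optical axis (not along the pixel's ray), 0 where there is no reading.
- ctrl.camera_params(name): a dict with "fovy" (degrees; the focal length in pixels is half the picture's height over the tangent of half this angle, whatever the lens; pixels are square), "cx", "cy" (the principal point, pixels), "view" (4x4, takes a point from world to camera coordinates); the wrist camera has in their place "tool_from_camera" (4x4, takes a point from camera to tool coordinates, whose origin is the TCP and whose axes are the tool frame's). Camera axes: x right, y down, z forward; pixel columns grow to the right and rows downward; lengths in mm; the calibration is good to about 2 mm. A picture is of the moment at which its call begins: read the wrist's pose just before it. camera_params takes no time and is no camera call.
- ctrl.finish_job(): hands the job in, once; it reports no verdict.
Trained networks look in the newest picture that a camera, given by its name, has taken for a name from the list of things; names that differ only in an ending like _2 or _b are one class to them, and where a whole thing is asked for, a point or a joint stands for the part that bears it (a point fixed in the world has none). Each returns a list of dicts, best first, with "score" (0 to 1); they miss things now and then, are a little off and sometimes report something else, mostly with a low value. They report only what shows in the picture. A call takes as long as a camera call.
- ctrl.boxes_of(camera, query): "centre" ([x, y, z] in mm, in the coordinates of the camera as it stood for that picture, good to about 4 mm: the middle of the surface that is visible of it).
- ctrl.regions_of(camera, query): "mask" (384x512 bool, what is visible of it).
- ctrl.pinpoint(camera, query): "centre" ([x, y, z] in mm, in the coordinates of the camera as it stood for that picture, good to about 4 mm: a listed point, or the origin of a listed thing).
The state is a dict: "time_s": time; "joints": joint angles; "dq": joint speeds; "tau": joint torques, N m; "eef_pos": TCP position; "ee_rot": TCP orientation; "force": force on the tool from outside, world axes, zero at the start; "wrist_torque": the same for the moment, N m; "grip_width": opening from 0.0 (shut) to 1.0 (fully open).
Only numpy, scipy, OpenCV 4.12 (cv2) and the standard library are available. Lean on these libraries where they do the work, as an engineer would, in place of code of your own. Each camera call takes 0.05 s, during which the arm holds its last target.

## Working session

There is one attempt and no reset: what is moved stays moved. The work goes in short steps, Python scripts to look and compute and a tool call to move; the robot and the scene stay as the last step left them, time stands still between calls to the robot, and variables do not carry over. Pictures are saved under pics/ and viewed, and the job is handed in when it is done.

Besides the shell and the picture viewer there is one more tool, called by a JSON object that holds its "fn" and its "kwargs". drive_tool: Moves the arm, as the interface text tells. Its arguments: {"type":"object","properties":{"gripper":{"type":"array","items":{"type":"number"}},"offset":{"type":"array","items":{"type":"array","items":{"type":"number"}}},"turn":{"type":"array","items":{"type":"number"}},"force":{"type":"number"}},"required":["gripper","offset","turn"]}

```bash
mkdir -p pics; ls; cat > h.py <<'E'
import numpy as np, cv2
from rig import ctrl
from scipy.spatial.transform import Rotation as R
def q2R(q): return R.from_quat([q[1],q[2],q[3],q[0]]).as_matrix()
def snap(cam,fn=None):
    s=ctrl.sense(); im,d=ctrl.capture(cam)
    if fn: cv2.imwrite('pics/'+fn,im[:,:,::-1])
    return s,im,d
def c2w(cam,s=None):
    p=ctrl.camera_params(cam)
    if cam=='wrist':
        T=np.eye(4);T[:3,:3]=q2R(s['ee_rot']);T[:3,3]=s['eef_pos']
        return T@np.array(p['tool_from_camera'])
    return np.linalg.inv(np.array(p['view']))
def tow(M,p): return (M@np.append(p,1))[:3]
def cloud(cam,d,M):
    p=ctrl.camera_params(cam); f=d.shape[0]/2/np.tan(np.radians(p['fovy'])/2)
    v,u=np.mgrid[:d.shape[0],:d.shape[1]]
    P=np.stack([(u-p['cx'])/f*d,(v-p['cy'])/f*d,d],-1)
    return P@M[:3,:3].T+M[:3,3]
E
python3 - <<'E'
from h import *
s=ctrl.sense();print({k:np.round(v,3) for k,v in s.items()})
for c in ('scene','side','wrist'):
    s,im,d=snap(c,c+'0.png');print(c,ctrl.camera_params(c))
    M=c2w(c,s)
    np.savez(c+'0.npz',im=im,d=d,M=M)
    if c=='wrist':continue
    for q in ('holder','holder_grip','holder_bolt','track','mouth','end_stop','keeper_pivot','keeper_knob'):
        try:
            r=ctrl.pinpoint(c,q); print(c,q,[(round(x['score'],2),np.round(tow(M,x['centre']),1)) for x in r[:2]])
        except Exception as e: print(q,e)
E
```

```text
pics
{'time_s': np.float64(0.0), 'joints': array([-1.336,  0.313,  1.498,  0.   ,  1.331, -0.223]), 'dq': array([-0.001, -0.001,  0.   , -0.   ,  0.   , -0.   ]), 'tau': array([-0.0000e+00, -4.1226e+01, -2.5974e+01, -0.0000e+00,  4.0000e-03,
       -0.0000e+00]), 'eef_pos': array([ 231.963, -470.639,  196.633]), 'ee_rot': array([ 0.601, -0.6  ,  0.374, -0.373]), 'force': array([-0.128, -0.685, -0.485]), 'wrist_torque': array([ 0.03 , -0.036, -0.03 ]), 'grip_width': np.float64(1.0)}
scene {'fovy': 42.46800943940406, 'cx': 256.4019094391107, 'cy': 194.09714683311327, 'view': array([[ 5.74234777e-01,  8.18647562e-01,  8.40173609e-03,
        -3.05874070e+02],
       [ 5.89342152e-01, -4.06223176e-01, -6.98325540e-01,
        -2.46410549e+02],
       [-5.68269521e-01,  4.05954308e-01, -7.15730991e-01,
         1.56052430e+03],
       [ 0.00000000e+00,  0.00000000e+00,  0.00000000e+00,
         1.00000000e+00]])}
scene holder [(0.66, array([425.1, 267.5,  -1.6]))]
scene holder_grip [(0.89, array([424.5, 272.2,  43.9])), (0.24, array([ 4.254e+02,  2.665e+02, -1.000e-01]))]
scene holder_bol
[... 1236 characters left out ...]
(0.22, array([ 483.2, -381.9,   -1.6]))]
side end_stop [(0.65, array([ 516.7, -237.7,   55.1])), (0.6, array([434.6, 421. ,   0.5]))]
side keeper_pivot [(0.74, array([ 535.8, -244.2,   86.1]))]
side keeper_knob [(0.52, array([ 529.5, -138.5,  111.1]))]
wrist {'fovy': 58.238429415445836, 'cx': 256.7802444641571, 'cy': 190.45877324891896, 'tool_from_camera': array([[ 9.99999988e-01, -1.57293607e-04, -7.90509448e-06,
         1.25293507e+00],
       [-4.34257367e-05, -3.23632985e-01,  9.46182693e-01,
        -1.76532313e+02],
       [-1.51386838e-04, -9.46182681e-01, -3.23632988e-01,
         8.41345340e+01],
       [ 0.00000000e+00,  0.00000000e+00,  0.00000000e+00,
         1.00000000e+00]])}
```

View pics/scene0.png

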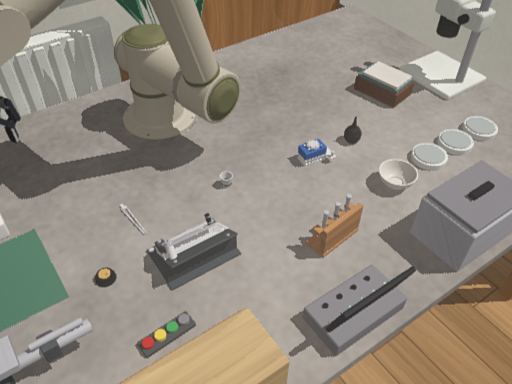

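View pics/side0.png

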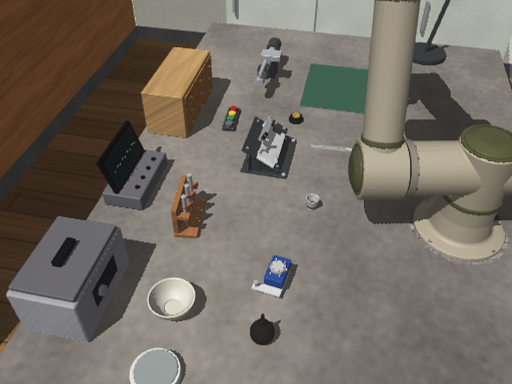

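View pics/wrist0.png

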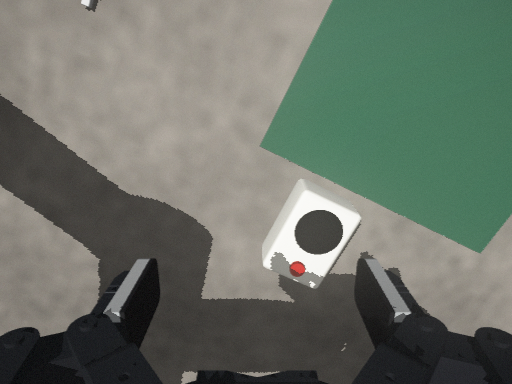

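```bash
cat >> h.py <<'E'
def plan(x,y,z,yawdeg):
    """target TCP; yaw = world angle of tool x"""
    s=ctrl.sense(); Rm=q2R(s['ee_rot']); p=np.array(s['eef_pos'])
    cur=np.degrees(np.arctan2(Rm[1,0],Rm[0,0]))
    d=np.array([x,y,z])-p
    print('pos',p.round(1),'yaw',cur.round(2),'toolz',Rm[:,2].round(2),'d_world',d.round(1),'offset tool mm',(Rm.T@d).round(1),'yawdiff(world)',((yawdeg-cur+180)%360-180).round(2),'turn = -that; t',s['time_s'])
E
python3 - <<'E'
from h import *
plan(470,-180,260,90)
for c in ('scene','side'):
    f=np.load(c+'0.npz')
    ctrl.capture(c)
    for q in ('driver_rack','bowl','loupe','movement_holder','blower','oil_stand','tweezers'):
        r=ctrl.pinpoint(c,q); print(c,q,[(round(x['score'],2),np.round(tow(f['M'],x['centre']),0)) for x in r[:1]])
    P=cloud(c,f['d'],f['M'])
    m=(P[...,0]>440)&(P[...,0]<640)&(P[...,1]>-320)&(P[...,1]<-60)&(P[...,2]>15)
    Q=P[m]
    # plane with 30deg normal
    n0=np.array([-.5,0,.866]);h=Q@n0
    hist,e=np.histogram(h,bins=np.arange(-300,-100,2));print(c,[(int(a),int(b)) for a,b in zip(e,hist) if b>15])
E
```

```text
pos [ 232.  -470.9  197.2] yaw -63.77 toolz [ 0.9   0.44 -0.  ] d_world [238.  290.9  62.8] offset tool mm [-155.8  -62.8  342.1] yawdiff(world) 153.77 turn = -that; t 0.95
scene driver_rack [(0.94, array([682., 124.,   4.]))]
scene bowl [(0.64, array([634., 389.,  -4.]))]
scene loupe [(0.67, array([ 692., -337.,   -4.]))]
scene movement_holder [(0.52, array([ 483., -386.,   -4.]))]
scene blower [(0.5, array([434., 419.,  -2.]))]
scene oil_stand [(0.97, array([ 691., -339.,   -1.]))]
scene tweezers [(0.43, array([ 352., -256.,   -3.]))]
scene [(-276, 33), (-274, 43), (-272, 47), (-270, 46), (-268, 46), (-266, 54), (-264, 40), (-262, 46), (-260, 46), (-258, 49), (-256, 47), (-254, 39), (-252, 50), (-250, 57), (-248, 54), (-246, 26), (-234, 28), (-232, 69), (-230, 360), (-228, 369), (-226, 99), (-224, 81), (-222, 62), (-220, 58), (-218, 64), (-216, 60), (-214, 53), (-212, 94), (-210, 146), (-208, 41), (-202, 24), (-200, 41), (-198, 40), (-196, 60), (-194, 123), (-192, 22), (-188, 22)]
side driver_rack [(0.92, array([687., 122.,  -2.]))]
side bowl [(0.72, array([635., 392.,   3.]))]
side loupe [(0.67, array([376.,  13.,  -2.]))]
side movement_holder [(0.7, array([ 482., -381.,   -1.]))]
side blower [(0.66, array([435., 421.,  -1.]))]
side oil_stand [(0.86, array([ 683., -332.,   -3.]))]
side tweezers [(0.54, array([ 356., -260.,   -3.]))]
side [(-246, 17), (-234, 16), (-232, 78), (-230, 238), (-228, 248), (-226, 178), (-224, 158), (-222, 155), (-220, 57), (-218, 16), (-214, 19), (-212, 55), (-210, 85), (-208, 61), (-206, 23), (-202, 17), (-200, 31), (-198, 20), (-196, 35), (-194, 47), (-192, 39)]
```

{"fn": "drive_tool", "kwargs": {"gripper": [0,0,0,0,0,0,0,0,0,0,0,0,0,0,0,0,0,0], "offset": [[-0.0093,-0.00525,0.035],[-0.0093,-0.00525,0.035],[-0.0093,-0.00525,0.035],[-0.0093,-0.00525,0.035],[-0.0093,-0.00525,0.035],[-0.0093,-0.00525,0.035],[-0.0093,-0.00525,0.035],[-0.0093,-0.00525,0.035],[-0.0093,-0.00525,0.035],[-0.0093,-0.00525,0.035],[-0.0093,-0.00525,0.035],[-0.0093,-0.00525,0.035],[0,0,0],[0,0,0],[0,0,0],[0,0,0],[0,0,0],[0,0,0]], "turn": [0,0,0,0,0,0,0,0,0,0,0,0,6.55,6.55,6.55,6.55,0,0]}}

```text
time_s: 3.25
eef_pos: [559.4, -185.2, 260.1]
ee_rot: [-0.501, 0.501, -0.499, 0.499]
force: [0.4, 0.1, -0.4]
grip_width: 1.001
```

```bash
python3 - <<'E'
from h import *
plan(560,-185,260,-90)
s,im,d=snap('wrist','w1.png');M=c2w('wrist',s);np.savez('w1.npz',im=im,d=d,M=M)
for q in ('track','mouth','end_stop','keeper_pivot','keeper_knob'):
    r=ctrl.pinpoint('wrist',q); print(q,[(round(x['score'],2),np.round(tow(M,x['centre']),1)) for x in r[:2]])
E
```

```text
pos [ 559.4 -185.2  260.1] yaw -89.78 toolz [ 1.  0. -0.] d_world [ 0.6  0.2 -0.1] offset tool mm [-0.2  0.1  0.6] yawdiff(world) -0.22 turn = -that; t 3.25
track [(0.86, array([ 523.7, -204.6,   45.5]))]
mouth [(0.97, array([ 527.8, -118.5,   50. ]))]
end_stop [(0.97, array([ 519.3, -240.8,   55. ])), (0.68, array([ 479.8, -381.8,    0.9]))]
keeper_pivot [(0.67, array([ 542.4, -246.5,   88.7]))]
keeper_knob [(0.62, array([ 533.6, -139.5,  112.4])), (0.36, array([ 481.6, -383. ,    1.2]))]
```

View pics/w1.png

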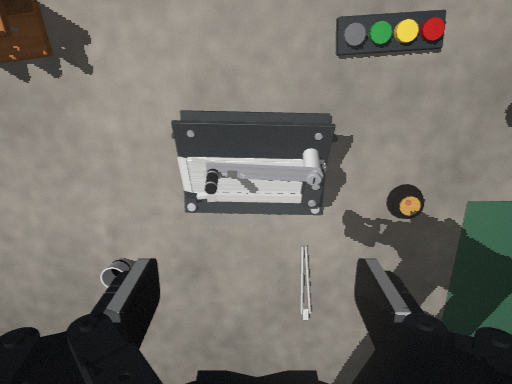

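```bash
cat > fit.py <<'E'
from h import *
from scipy.optimize import least_squares
def allow(P): return (P[...,0]>430)&(P[...,0]<640)&(P[...,1]>-330)&(P[...,1]<-60)&(P[...,2]>18)
def frame(x,y,yaw):
    c,s=np.cos(yaw),np.sin(yaw); Z=np.array([[c,-s,0],[s,c,0],[0,0,1]])
    a=np.radians(30); Ry=np.array([[np.cos(a),0,-np.sin(a)],[0,1,0],[np.sin(a),0,np.cos(a)]])
    T=np.eye(4);T[:3,:3]=Z@Ry;T[:3,3]=[x,y,47];return T
def sd(q,lo,hi):
    c=(lo+hi)/2;h=(hi-lo)/2;e=np.abs(q-c)-h
    return np.linalg.norm(np.maximum(e,0),axis=1)+np.minimum(e.max(1),0)
B=[((-47,-61,-14),(75,109,-6)),((-28,-57,-6),(28,-35,22)),((15.5,-35,9),(26,67,13)),((-26,-35,9),(-15.5,67,13)),((21.5,-35,-6),(26,67,13)),((-26,-35,-6),(-21.5,67,13)),((-21.5,-57,-6),(21.5,98,0))]
B=[(np.array(a,float),np.array(b,float)) for a,b in B]
def model(p,Q,b):
    T=frame(*p); q=(Q-T[:3,3]-b)@T[:3,:3]
    d=np.min([np.abs(sd(q,*bb)) for bb in B],0)
    return d,q
E
python3 - <<'E'
from fit import *
for c in ('scene0','side0','w1','all'):
    L=[]
    for n in (['scene0','side0','w1'] if c=='all' else [c]):
        f=np.load(n+'.npz');P=cloud(n[:-1].replace('w','wrist') if n=='w1' else n[:-1],f['d'],f['M']);Q=P[allow(P)]
        L.append(Q)
    Q=np.vstack(L)
    p=np.array([525,-205,0.0])
    for it in range(4):
        d,q=model(p,Q,0)
        thr=[15,8,5,5][it]
        m=(q[:,2]>-9)&(q[:,2]<24)&(q[:,1]>-75)&(q[:,1]<120)&(q[:,0]>-60)&(q[:,0]<85)&(d<thr)
        r=least_squares(lambda v:model(v[:3],Q[m],v[3:]*np.array([0,0,1]) if False else 0)[0],p,loss='soft_l1',f_scale=1.5,x_scale=[1,1,.01],diff_step=1e-5)
        p=r.x
    d,q=model(p,Q,0);print(c,p[:2].round(1),np.degrees(p[2]).round(2),m.sum(),np.median(d[m]).round(2))
    pl=np.abs(q[:,2]+6)<2.5
    print('  plate extents',np.percentile(q[pl],[1,99],axis=0).round(1).tolist(),'median plate z',np.median(q[pl&(q[:,0]>35)&(q[:,0]<70),2]).round(2))
    st=(np.abs(q[:,2]-22)<2)&(np.abs(q[:,0])<30)&(q[:,1]<-25)
    if st.sum()>5: print('  stop y',np.percentile(q[st],[3,97],axis=0).round(1).tolist())
    k=q[(q[:,2]>48)&(q[:,2]<62)]; 
    if len(k): print('  knob',np.median(k,axis=0).round(1),k[:,2].max().round(1),len(k))
    Tm=frame(*p);print('  w(0,92,0)',(Tm@[0,92,0,1])[:3].round(1))
E
```

```text
scene0 [ 525.9 -203.5] -0.97 1498 0.85
  plate extents [[-35.0, -62.6, -8.3], [77.0, 105.7, -3.6]] median plate z -5.56
  stop y [[-24.6, -56.8, 20.7], [26.7, -38.0, 23.9]]
  knob [42.3 61.7 52.6] 56.6 22
  w(0,92,0) [ 527.5 -111.5   47. ]
side0 [ 523.5 -201.9] -0.58 1320 1.2
  plate extents [[-44.8, -59.6, -8.4], [75.4, 109.5, -3.6]] median plate z -6.29
  stop y [[-25.5, -55.6, 20.1], [23.7, -35.1, 23.7]]
  knob [40.9 66.4 52.2] 55.9 18
  w(0,92,0) [ 524.5 -109.9   47. ]
w1 [ 525.9 -202.3] -0.89 9406 0.46
  plate extents [[-36.4, -61.4, -8.0], [74.9, 105.5, -3.9]] median plate z -5.99
  stop y [[-27.0, -56.5, 20.9], [22.4, -37.4, 23.1]]
  knob [42.7 62.3 54. ] 56.1 130
  w(0,92,0) [ 527.3 -110.3   47. ]
all [ 525.8 -203. ] -0.8 12229 0.54
  plate extents [[-42.4, -61.5, -8.1], [75.3, 106.8, -3.7]] median plate z -6.02
  stop y [[-27.0, -56.0, 20.7], [23.8, -36.5, 23.6]]
  knob [42.5 63.1 53.7] 57.1 168
  w(0,92,0) [ 527.1 -111.    47. ]
```

{"fn": "drive_tool", "kwargs": {"gripper": [1,1,1,1,1,1,1,1,1,1], "offset": [[-0.0092,0.02,-0.0118],[-0.0092,0.02,-0.0118],[-0.0092,0.02,-0.0118],[-0.0092,0.02,-0.0118],[-0.0092,0.02,-0.0118],[0,0.02,0],[0,0.02,0],[0,0.02,0],[0,0,0],[0,0,0]], "turn": [1.07,0,0,0,0,0,0,0,0,0]}}

```text
time_s: 4.38
eef_pos: [500.9, -138.3, 100.2]
ee_rot: [0.495, -0.496, 0.505, -0.504]
force: [0.2, -0.8, 0.8]
grip_width: 0.0
```

```bash
python3 - <<'E'
from h import *
plan(518,-139,100,-90.85)
s,im,d=snap('wrist','w2.png');snap('scene','s2.png')
th=np.linspace(.06,1.25,11)
X=.866*105*np.sin(th);Y=105*np.cos(th);Z=.5*105*np.sin(th)
print('tool rows (x,y,z) mm');print(np.c_[-np.diff(Y),-np.diff(Z),np.diff(X)].round(1).tolist())
E
```

```text
pos [ 500.9 -138.3  100.2] yaw -91.02 toolz [ 1.   -0.02 -0.  ] d_world [17.1 -0.7 -0.2] offset tool mm [ 0.4  0.2 17.1] yawdiff(world) 0.17 turn = -that; t 4.3833
tool rows (x,y,z) mm
[[1.5, -6.2, 10.7], [3.0, -6.1, 10.5], [4.4, -5.8, 10.1], [5.7, -5.5, 9.6], [7.0, -5.2, 9.0], [8.2, -4.7, 8.2], [9.2, -4.2, 7.3], [10.2, -3.6, 6.3], [11.0, -3.0, 5.2], [11.6, -2.3, 4.0]]
```

View pics/w2.png

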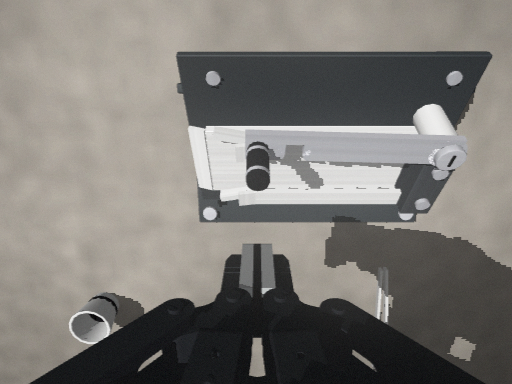

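{"fn": "drive_tool", "kwargs": {"gripper": [1,1,1,1,1,1,1,1,1,1,1,1,1,1,1], "offset": [[0,0,0.011],[0,0,0.011],[0.0015,-0.006,0.0107],[0.003,-0.006,0.0105],[0.0044,-0.0058,0.0101],[0.0057,-0.0055,0.0096],[0.007,-0.0052,0.009],[0.0082,-0.0047,0.0082],[0.0092,-0.0042,0.0073],[0.0102,-0.0036,0.0063],[0.011,-0.003,0.0052],[0.0116,-0.0023,0.004],[0,0,0.004],[0,0,0],[0,0,-0.03]], "turn": [0,0,0,0,0,0,0,0,0,0,0,0,0,0,0]}}

```text
time_s: 5.73
eef_pos: [578.9, -211.0, 145.9]
ee_rot: [-0.496, 0.495, -0.504, 0.505]
force: [0.2, -0.6, -0.1]
grip_width: 0.002
```

```bash
python3 - <<'E'
from h import *
plan(423,267,150,-14)
s,im,d=snap('wrist','w3.png')
M=c2w('wrist',s)
for q in ['keeper_knob']: print([(round(x['score'],2),np.round(tow(M,x['centre']),1)) for x in ctrl.pinpoint('wrist',q)[:2]])
E
```

```text
pos [ 578.9 -211.   145.9] yaw -90.95 toolz [ 1.   -0.02  0.  ] d_world [-155.9  478.     4.1] offset tool mm [-475.4   -4.4 -163.8] yawdiff(world) 76.95 turn = -that; t 5.7333
[(0.76, array([ 534.6, -142.3,  113.7]))]
```

View pics/w3.png

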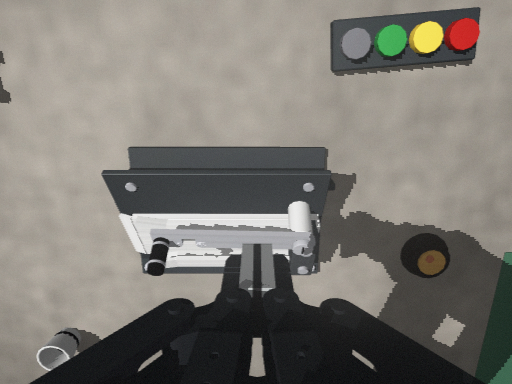

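{"fn": "drive_tool", "kwargs": {"gripper": [1,1,1,1,1,1,1,1,1], "offset": [[-0.018,0,-0.0195],[-0.018,0,-0.0195],[-0.018,0,-0.0195],[-0.018,0,-0.0195],[0,0.025,0],[0,0.025,0],[0,0,0.011],[0,0,0.011],[0,0,0]], "turn": [0,0,0,0,0,0,0,0,0]}}

```text
time_s: 6.58
eef_pos: [523.6, -138.2, 96.9]
ee_rot: [-0.496, 0.495, -0.504, 0.505]
force: [-0.1, 1.3, 0.8]
grip_width: -0.001
```

```bash
python3 - <<'E'
from h import *
plan(518,-139,100,-90.85)
print(ctrl.sense()['force'])
a=snap('wrist','w4.png')[1];b=snap('scene','s4.png')[1]; c=b[190:310,110:260]; c2=snap('side')[1][90:200,210:320]
cv2.imwrite('pics/c4.png',np.hstack([cv2.resize(c,(400,320)),cv2.resize(c2,(320,320))])[:,:,::-1])
E
```

```text
pos [ 523.6 -138.2   96.9] yaw -90.99 toolz [ 1.   -0.02  0.  ] d_world [-5.6 -0.8  3.1] offset tool mm [ 0.9 -3.1 -5.5] yawdiff(world) 0.14 turn = -that; t 6.5833
[-0.05563502  1.27029371  0.76414876]
```

View pics/w4.png

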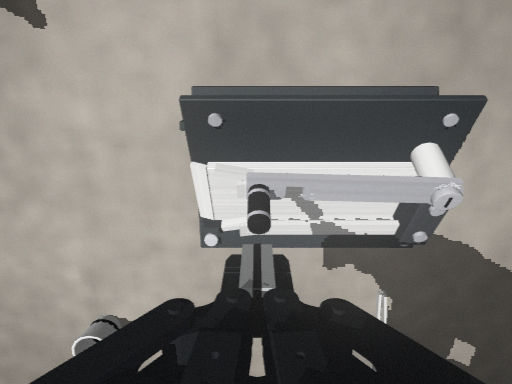

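View pics/c4.png

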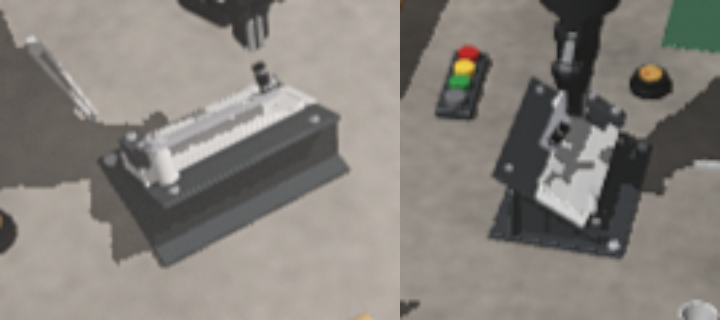

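```bash
python3 - <<'E'
from h import *
s,im,d=snap('wrist');M=c2w('wrist',s);P=cloud('wrist',d,M)
for v in range(180,300,6): print(v,[ (P[v,u].round(0).tolist()) for u in (245,258,270)])
p=ctrl.camera_params('wrist');f=192/np.tan(np.radians(p['fovy'])/2)
c=np.linalg.inv(M)@np.append(s['eef_pos'],1);print(c[:2]/c[2]*f+[p['cx'],p['cy']])
E
```

```text
180 [[544.0, -132.0, 71.0], [551.0, -140.0, 94.0], [551.0, -147.0, 94.0]]
186 [[540.0, -132.0, 71.0], [549.0, -140.0, 99.0], [547.0, -147.0, 92.0]]
192 [[535.0, -132.0, 68.0], [547.0, -140.0, 103.0], [543.0, -147.0, 90.0]]
198 [[523.0, -131.0, 45.0], [545.0, -140.0, 107.0], [522.0, -148.0, 44.0]]
204 [[517.0, -130.0, 41.0], [543.0, -140.0, 109.0], [517.0, -148.0, 41.0]]
210 [[511.0, -130.0, 39.0], [541.0, -140.0, 113.0], [511.0, -149.0, 38.0]]
216 [[506.0, -130.0, 37.0], [539.0, -140.0, 116.0], [537.0, -146.0, 110.0]]
222 [[507.0, -130.0, 51.0], [536.0, -140.0, 116.0], [506.0, -148.0, 49.0]]
228 [[501.0, -130.0, 48.0], [532.0, -140.0, 114.0], [500.0, -148.0, 47.0]]
234 [[475.0, -128.0, 5.0], [475.0, -139.0, 6.0], [475.0, -150.0, 6.0]]
240 [[470.0, -128.0, 5.0], [469.0, -139.0, 5.0], [470.0, -149.0, 6.0]]
246 [[534.0, -134.0, 137.0], [534.0, -140.0, 137.0], [534.0, -145.0, 137.0]]
252 [[534.0, -134.0, 142.0], [534.0, -140.0, 143.0], [534.0, -145.0, 142.0]]
258 [[534.0, -134.0, 147.0], [534.0, -140.0, 148.0], [534.0, -145.0, 147.0]]
264 [[534.0, -135.0, 153.0], [534.0, -140.0, 152.0], [534.0, -145.0, 153.0]]
270 [[534.0, -135.0, 157.0], [534.0, -140.0, 157.0], [534.0, -144.0, 156.0]]
276 [[534.0, -135.0, 161.0], [533.0, -140.0, 160.0], [534.0, -144.0, 161.0]]
282 [[534.0, -135.0, 165.0], [534.0, -140.0, 164.0], [533.0, -144.0, 164.0]]
288 [[534.0, -135.0, 169.0], [533.0, -140.0, 167.0], [534.0, -144.0, 168.0]]
294 [[535.0, -135.0, 174.0], [531.0, -140.0, 168.0], [535.0, -144.0, 174.0]]
[255.34138445 231.1480656 ]
```

```bash
python3 - <<'E'
from h import *
for c in ('scene','side'):
    s,im,d=snap(c);P=cloud(c,d,c2w(c))
    m=(abs(P[...,0]-523)<25)&(abs(P[...,1]+138)<20)&(P[...,2]>100)&(P[...,2]<190)
    v,u=np.nonzero(m)
    for vv in range(v.min(),v.max()+1,1):
        k=u[v==vv]
        if len(k): print(c,vv,k.min(),k.max(),P[vv,k].mean(0).round(0), im[vv,k].mean(0).round())
E
```

```text
scene 186 203 212 [ 522. -125.  185.] [59. 58. 58.]
scene 187 204 212 [ 523. -125.  183.] [56. 54. 54.]
scene 188 194 213 [ 526. -130.  185.] [56. 56. 54.]
scene 189 194 213 [ 526. -133.  184.] [59. 57. 56.]
scene 190 194 213 [ 528. -134.  183.] [66. 63. 62.]
scene 191 194 211 [ 529. -138.  183.] [62. 60. 58.]
scene 192 195 210 [ 530. -140.  183.] [59. 57. 56.]
scene 193 196 210 [ 532. -140.  181.] [62. 60. 60.]
scene 194 197 210 [ 533. -142.  180.] [66. 63. 62.]
scene 195 197 209 [ 534. -144.  178.] [64. 63. 62.]
scene 196 197 209 [ 532. -143.  174.] [72. 70. 68.]
scene 197 197 209 [ 533. -144.  172.] [80. 79. 78.]
scene 198 197 209 [ 532. -144.  168.] [90. 89. 87.]
scene 199 196 209 [ 529. -144.  162.] [92. 91. 89.]
scene 200 197 209 [ 530. -143.  159.] [90. 89. 88.]
scene 201 197 210 [ 530. -142.  156.] [93. 91. 89.]
scene 202 197 210 [ 530. -143.  153.] [93. 92. 90.]
scene 203 197 209 [ 530. -144.  150.] [95. 93. 92.]
scene 204 198 209 [ 530. -143.  146.] [102. 100.  98.]
scene 205 199 208 [ 532. -143.  144.] [107. 106. 104.]
scene 206 199 208 [ 531. -144.  141.] [110. 108. 105.]
[... 1272 characters left out ...]
274 [ 520. -128.  154.] [48. 49. 49.]
side 125 267 274 [ 520. -128.  150.] [46. 47. 46.]
side 126 267 274 [ 520. -128.  147.] [48. 48. 48.]
side 127 267 274 [ 520. -128.  143.] [48. 48. 48.]
side 128 267 274 [ 520. -129.  139.] [46. 46. 46.]
side 129 267 273 [ 521. -130.  135.] [60. 61. 61.]
side 130 272 272 [ 516. -130.  133.] [77. 77. 77.]
side 132 265 267 [ 534. -139.  116.] [75. 75. 77.]
side 133 264 268 [ 534. -138.  113.] [52. 52. 52.]
side 134 263 268 [ 534. -135.  112.] [52. 51. 52.]
side 135 262 267 [ 537. -136.  107.] [64. 64. 65.]
side 136 261 266 [ 540. -135.  104.] [61. 60. 62.]
side 137 263 265 [ 538. -134.  102.] [30. 29. 28.]
side 138 264 264 [ 538. -131.  101.] [27. 27. 25.]
```

```bash
python3 - <<'E'
from h import *
print(ctrl.grip_depth,[a for a in dir(ctrl) if a[0]!='_'])
E
```

```text
18.700000000000003 ['PlanningError', 'boxes_of', 'camera_params', 'capture', 'finish_job', 'grip_depth', 'pinpoint', 'regions_of', 'sense']
```

{"fn": "drive_tool", "kwargs": {"gripper": [1,1,1,1,1,1,1], "offset": [[0.001,0,-0.025],[0.001,0.017,0],[0,0.017,0],[0,0,0.011],[0,0,0.011],[0.0015,-0.006,0.0107],[0,0,0]], "turn": [0,0,0,0,0,0,0]}}

```text
time_s: 7.47
eef_pos: [531.0, -142.7, 69.4]
ee_rot: [-0.496, 0.495, -0.504, 0.505]
force: [1.0, -0.1, 0.2]
grip_width: 0.002
```

```bash
python3 - <<'E'
from h import *
print(ctrl.sense()['force'])
snap('wrist','w5.png')
E
```

```text
[ 1.00401293 -0.12234383  0.18884428]
```

View pics/w5.png

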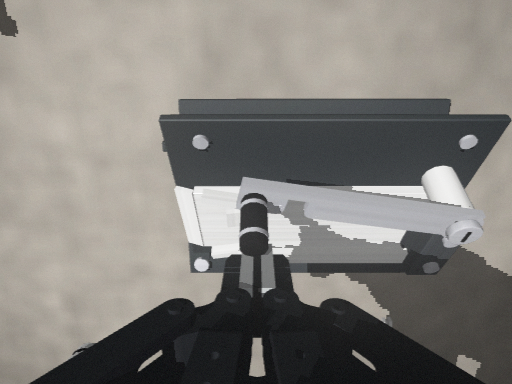

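Now the finger pushes the knob (255,245) and the strap is swinging uphill. Continue along the arc.

{"fn": "drive_tool", "kwargs": {"gripper": [1,1,1,1,1,1,1,1,1,1,1], "offset": [[0.003,-0.006,0.0105],[0.0044,-0.0058,0.0101],[0.0057,-0.0055,0.0096],[0.007,-0.0052,0.009],[0.0082,-0.0047,0.0082],[0.0092,-0.0042,0.0073],[0.0102,-0.0036,0.0063],[0.011,-0.003,0.0052],[0.0116,-0.0023,0.004],[0,0,0.004],[0,0,0]], "turn": [0,0,0,0,0,0,0,0,0,0,0]}}

```text
time_s: 8.43
eef_pos: [599.9, -215.0, 108.5]
ee_rot: [0.493, -0.497, 0.506, -0.503]
force: [-15.0, -2.6, 6.0]
grip_width: -0.006
```

```bash
python3 - <<'E'
from fit import *
s,im,d=snap('wrist','w6.png');M=c2w('wrist',s)
T=frame(525.7,-202.6,np.radians(-.85));Ti=np.linalg.inv(T)
for x in ctrl.pinpoint('wrist','keeper_knob')[:2]:
    k=tow(Ti,tow(M,x['centre']));print(x['score'],k,np.arctan2(k[0]-36,k[1]+40))
E
```

```text
0.6 [139.47134109 -12.09383537  54.36722876] 1.3073646345161465
```

View pics/w6.png

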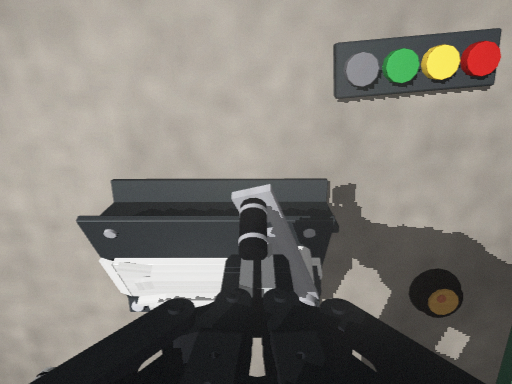

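{"fn": "drive_tool", "kwargs": {"gripper": [1,1,1,1,0,0,0,0,0,0,0,0,0,0,0,0,0,0], "offset": [[0,0,-0.02],[0,-0.03,-0.02],[0,-0.035,0],[0,-0.035,0],[-0.0398,0,-0.0092],[-0.0398,0,-0.0092],[-0.0398,0,-0.0092],[-0.0398,0,-0.0092],[-0.0398,0,-0.0092],[-0.0398,0,-0.0092],[-0.0398,0,-0.0092],[-0.0398,0,-0.0092],[-0.0398,0,-0.0092],[-0.0398,0.02,-0.0092],[-0.0398,0.02,-0.0092],[-0.0398,0.02,-0.0092],[0,0,0],[0,0,0]], "turn": [0,0,0,0,0,0,0,0,0,0,0,0,0,0,0,0,6.5,6.5]}}

```text
time_s: 10.03
eef_pos: [460.9, 257.9, 152.4]
ee_rot: [0.434, -0.436, 0.558, -0.557]
force: [0.8, -0.1, 0.5]
grip_width: 0.999
```

```bash
python3 - <<'E'
from h import *
plan(450,262,150,-104)
s,im,d=snap('wrist','w7.png');M=c2w('wrist',s);np.savez('w7.npz',im=im,d=d,M=M)
for q in ('holder','holder_grip','holder_bolt'):
    r=ctrl.pinpoint('wrist',q); print(q,[(round(x['score'],2),np.round(tow(M,x['centre']),1)) for x in r[:2]])
P=cloud('wrist',d,M)
m=(abs(P[...,0]-424)<70)&(abs(P[...,1]-270)<70)
hsv=cv2.cvtColor(im,cv2.COLOR_RGB2HSV); blue=m&(hsv[...,0]>100)&(hsv[...,0]<130)&(hsv[...,1]>120)
Q=P[blue];print(len(Q),np.histogram(Q[:,2],bins=range(0,70,4)))
print('bench z',np.median(P[m&(P[...,2]<12)][:,2]))
top=Q[(Q[:,2]>44)&(Q[:,2]<54)]
r=cv2.minAreaRect(top[:,:2].astype(np.float32));print(r,cv2.boxPoints(r))
E
```

```text
pos [460.9 257.9 152.4] yaw -104.13 toolz [ 0.97 -0.24 -0.  ] d_world [-10.9   4.1  -2.4] offset tool mm [ -1.3   2.4 -11.5] yawdiff(world) 0.13 turn = -that; t 10.0333
holder [(0.57, array([427.9, 267. ,   2.8]))]
holder_grip [(0.87, array([425.4, 269.1,  37.2]))]
holder_bolt [(0.74, array([468.9, 305.8,  39.4]))]
2403 (array([   0,    0,    0,    0,    0,    1,   55,   80,   88,   98,  113,
       1717,   82,   86,    0,    0,    0]), array([ 0,  4,  8, 12, 16, 20, 24, 28, 32, 36, 40, 44, 48, 52, 56, 60, 64,
       68]))
bench z -0.21399461706320722
((427.89129638671875, 266.3387145996094), (68.75578308105469, 44.13957977294922), 81.67623901367188) [[401.0772  235.51794]
 [444.75183 229.12799]
 [454.70538 297.1595 ]
 [411.03076 303.54944]]
```

View pics/w7.png

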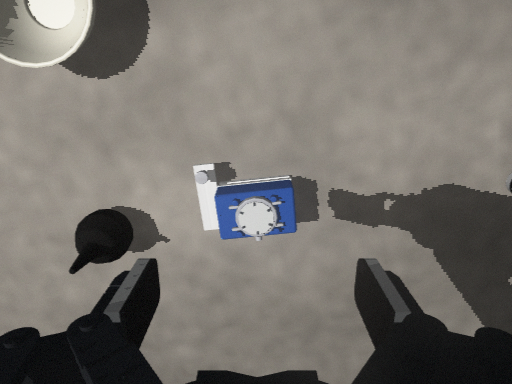

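```bash
python3 - <<'E'
from h import *
plan(428,266.5,60,-98.3)
f=np.load('w7.npz');P=cloud('wrist',f['d'],f['M'])
Ti=np.linalg.inv(f['M']@np.linalg.inv(np.array(ctrl.camera_params('wrist')['tool_from_camera'])))
for v in (256,258,260,262,264,270,280,290): print(v,[ (Ti@np.append(P[v,u],1))[:3].round(0).tolist() for u in (130,140,150,155,360,365,372,378)])
E
```

```text
pos [462.7 256.1 153.9] yaw -103.85 toolz [ 0.97 -0.24  0.  ] d_world [-34.7  10.4 -93.9] offset tool mm [ -1.7  93.9 -36.2] yawdiff(world) 5.55 turn = -that; t 10.2333
256 [[-137.0, 153.0, -103.0], [-126.0, 152.0, -102.0], [-115.0, 152.0, -103.0], [-109.0, 152.0, -102.0], [112.0, 154.0, -103.0], [118.0, 153.0, -103.0], [125.0, 154.0, -103.0], [131.0, 153.0, -103.0]]
258 [[-137.0, 153.0, -105.0], [-48.0, -51.0, 12.0], [-44.0, -49.0, 11.0], [-110.0, 154.0, -106.0], [44.0, -50.0, 12.0], [46.0, -49.0, 11.0], [48.0, -50.0, 12.0], [132.0, 154.0, -106.0]]
260 [[-137.0, 152.0, -107.0], [-47.0, -52.0, 12.0], [-43.0, -53.0, 13.0], [-42.0, -48.0, 10.0], [43.0, -51.0, 11.0], [45.0, -53.0, 12.0], [48.0, -53.0, 12.0], [132.0, 154.0, -108.0]]
262 [[-137.0, 153.0, -110.0], [-47.0, -54.0, 12.0], [-43.0, -53.0, 12.0], [-42.0, -48.0, 9.0], [43.0, -51.0, 11.0], [45.0, -53.0, 12.0], [47.0, -54.0, 12.0], [50.0, -53.0, 12.0]]
264 [[-137.0, 152.0, -112.0], [-46.0, -56.0, 12.0], [-42.0, -55.0, 12.0], [-42.0, -49.0, 8.0], [43.0, -52.0, 10.0], [44.0, -55.0, 12.0], [47.0, -56.0, 12.0], [49.0, -56.0, 12.0]]
270 [[-48.0, -61.0, 13.0], [-45.0, -60.0, 12.0], [-42.0, -56.0, 10.0], [-42.0, -52.0, 7.0], [43.0, -52.0, 7.0], [43.0, -58.0, 11.0], [46.0, -59.0, 12.0], [47.0, -60.0, 13.0]]
280 [[-46.0, -67.0, 13.0], [-43.0, -66.0, 12.0], [-43.0, -57.0, 6.0], [-42.0, -52.0, 2.0], [43.0, -54.0, 4.0], [43.0, -59.0, 7.0], [43.0, -67.0, 13.0], [45.0, -66.0, 12.0]]
290 [[-44.0, -74.0, 13.0], [-42.0, -68.0, 9.0], [-42.0, -58.0, 2.0], [-42.0, -52.0, -2.0], [43.0, -55.0, -0.0], [43.0, -61.0, 4.0], [43.0, -68.0, 9.0], [43.0, -73.0, 13.0]]
```

{"fn": "drive_tool", "kwargs": {"gripper": [0,0,0,0,0,0,0], "offset": [[-0.001,0.02,-0.018],[-0.0007,0.02,-0.018],[0,0.03,0],[0,0.03,0],[0,0.02,0],[0,0,0],[0,0,0]], "turn": [0,0,-5.6,0,0,0,0]}}

```text
time_s: 10.82
eef_pos: [428.4, 266.4, 34.0]
ee_rot: [0.462, -0.462, 0.535, -0.535]
force: [-0.9, -0.4, 0.2]
grip_width: 0.996
```

```bash
python3 - <<'E'
from h import *
plan(428,266.5,-20,-98.3)
s,im,d=snap('wrist','w8.png');M=c2w('wrist',s)
P=cloud('wrist',d,M)
m=(abs(P[...,0]-424)<70)&(abs(P[...,1]-270)<70)
hsv=cv2.cvtColor(im,cv2.COLOR_RGB2HSV); blue=m&(hsv[...,0]>100)&(hsv[...,0]<130)&(hsv[...,1]>120)
Q=P[blue]
top=Q[(Q[:,2]>44.5)&(Q[:,2]<49.5)];print(len(top))
r=cv2.minAreaRect(top[:,:2].astype(np.float32));print(r)
E
```

```text
pos [428.4 266.4  34. ] yaw -98.38 toolz [ 0.99 -0.15 -0.  ] d_world [ -0.4   0.1 -54. ] offset tool mm [-0.1 54.  -0.4] yawdiff(world) 0.08 turn = -that; t 10.8167
4890
((428.0995788574219, 266.38104248046875), (69.29509735107422, 44.107723236083984), 81.49652862548828)
```

View pics/w8.png

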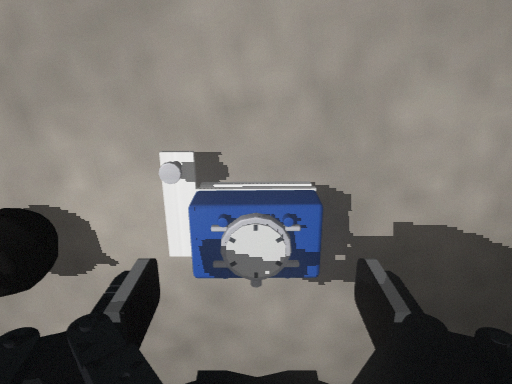

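{"fn": "drive_tool", "kwargs": {"gripper": [0,0,0,0,1,1,1,1], "offset": [[0,0.018,0],[0,0.018,0],[0,0.018,0],[0,0,0],[0,0,0],[0,0,0],[0,0,0],[0,0,0]], "turn": [0,0,0,0,0,0,0,0], "force": 40}}

```text
time_s: 11.53
eef_pos: [429.8, 267.1, -18.3]
ee_rot: [-0.463, 0.461, -0.535, 0.536]
force: [-0.0, -0.1, 8.1]
grip_width: 0.815
```

```bash
python3 - <<'E'
from h import *
s,im,d=snap('wrist','w9.png');print(s['grip_width'],s['force'])
E
```

```text
0.8147009990474712 [-2.14684432e-03 -1.41112106e-01  8.14859367e+00]
```

View pics/w9.png

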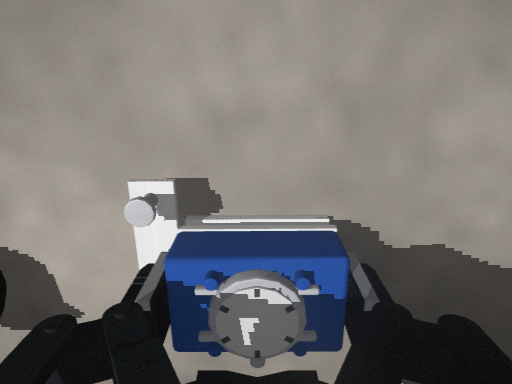

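{"fn": "drive_tool", "kwargs": {"gripper": [1,1,1,1,1,1,1,1,1,1,1,1,1,1,1,1,1,1,1,1], "offset": [[0,-0.032,0],[0,-0.032,0],[0,-0.032,0],[0,-0.032,0],[0,-0.032,0],[0.0304,0,0.0107],[0.0304,0,0.0107],[0.0304,0,0.0107],[0.0304,0,0.0107],[0.0304,0,0.0107],[0.0304,0,0.0107],[0.0304,0,0.0107],[0.0304,0,0.0107],[0.0304,0,0.0107],[0.0304,0,0.0107],[0.0304,0,0.0107],[0.0304,0,0.0107],[0.0304,0,0.0107],[0.0304,0,0.0107],[0,0,0]], "turn": [0,0,0,-3.75,-3.75,0,0,0,0,0,0,0,0,0,0,0,0,0,0,0]}}

```text
time_s: 13.25
eef_pos: [572.1, -166.4, 140.2]
ee_rot: [-0.495, 0.495, -0.504, 0.506]
force: [-0.1, -0.8, -1.6]
grip_width: 0.814
```

```bash
cat >> fit.py <<'E'
TR=frame(525.7,-202.6,np.radians(-.85))
def blue(cam,s,im,d):
    P=cloud(cam,d,c2w(cam,s));hsv=cv2.cvtColor(im,cv2.COLOR_RGB2HSV)
    return P[(hsv[...,0]>100)&(hsv[...,0]<130)&(hsv[...,1]>120)&(d>0)]
E
python3 - <<'E'
from fit import *
plan(573,-161.3,75,-90.85)
s,im,d=snap('wrist','w10.png')
Q=blue('wrist',s,im,d)
Ti=np.eye(4);Ti[:3,:3]=q2R(s['ee_rot']);Ti[:3,3]=s['eef_pos'];Ti=np.linalg.inv(Ti)
q=Q@Ti[:3,:3].T+Ti[:3,3]; q=q[np.linalg.norm(q,axis=1)<120]
h,e=np.histogram(q[:,1],bins=range(-90,-20,2));print(list(zip(e,h)))
t=q[np.abs(q[:,1]-np.median(q[:,1]))<3];print(cv2.minAreaRect(t[:,[0,2]].astype(np.float32)))
E
```

```text
pos [ 572.1 -166.4  140.2] yaw -91.17 toolz [ 1.   -0.02  0.  ] d_world [  0.9   5.1 -65.2] offset tool mm [-5.2 65.2  0.7] yawdiff(world) 0.32 turn = -that; t 13.25
[(np.int64(-90), np.int64(0)), (np.int64(-88), np.int64(0)), (np.int64(-86), np.int64(0)), (np.int64(-84), np.int64(0)), (np.int64(-82), np.int64(0)), (np.int64(-80), np.int64(0)), (np.int64(-78), np.int64(0)), (np.int64(-76), np.int64(0)), (np.int64(-74), np.int64(16)), (np.int64(-72), np.int64(531)), (np.int64(-70), np.int64(190)), (np.int64(-68), np.int64(328)), (np.int64(-66), np.int64(7532)), (np.int64(-64), np.int64(1128)), (np.int64(-62), np.int64(473)), (np.int64(-60), np.int64(459)), (np.int64(-58), np.int64(411)), (np.int64(-56), np.int64(409)), (np.int64(-54), np.int64(394)), (np.int64(-52), np.int64(395)), (np.int64(-50), np.int64(336)), (np.int64(-48), np.int64(368)), (np.int64(-46), np.int64(322)), (np.int64(-44), np.int64(302)), (np.int64(-42), np.int64(93)), (np.int64(-40), np.int64(0)), (np.int64(-38), np.int64(0)), (np.int64(-36), np.int64(0)), (np.int64(-34), np.int64(0)), (np.int64(-32), np.int64(0)), (np.int64(-30), np.int64(0)), (np.int64(-28), np.int64(0)), (np.int64(-26), np.int64(0)), (np.int64(-24), np.int64(0))]
((0.7903060913085938, -1.2381153106689453), (70.03624725341797, 44.33101272583008), 0.5336036682128906)
```

View pics/w10.png

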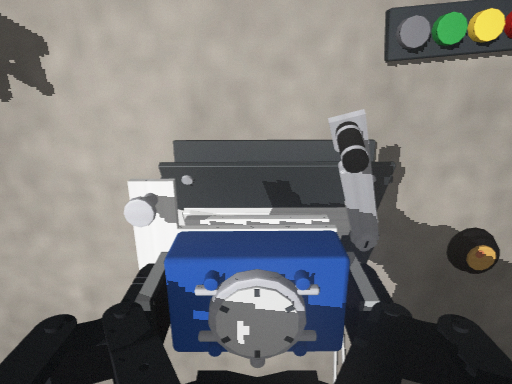

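{"fn": "drive_tool", "kwargs": {"gripper": [1,1,1,1,1,1,1], "offset": [[-0.0052,0.02,0.0007],[0,0.025,0],[0,0.02,0],[0,0.008,0],[0,0.005,0],[0,0.003,0],[0,0,0]], "turn": [-0.3,0,0,0,0,0,0], "force": 25}}

```text
time_s: 13.88
eef_pos: [572.4, -156.0, 59.5]
ee_rot: [-0.497, 0.497, -0.502, 0.503]
force: [-0.2, -0.4, -1.9]
grip_width: 0.808
```

```bash
cat > look.py <<'E'
import sys
from fit import *
tag=sys.argv[1]
s=ctrl.sense();print('t',s['time_s'],'F',s['force'].round(1),'pos',s['eef_pos'].round(1),'w',s['grip_width'])
s,im,d=snap('wrist');Q=blue('wrist',s,im,d)
Tw=np.eye(4);Tw[:3,:3]=q2R(s['ee_rot']);Tw[:3,3]=s['eef_pos'];Ti=np.linalg.inv(Tw)
Q=Q[np.linalg.norm(Q-s['eef_pos'],axis=1)<150]
# dominant plane (block top) by RANSAC
rng=np.random.default_rng(0);best=None
for _ in range(300):
    a,b,c=Q[rng.choice(len(Q),3,replace=False)];n=np.cross(b-a,c-a)
    if np.linalg.norm(n)<50: continue
    n/=np.linalg.norm(n);n*=np.sign(n[2])
    if n[2]<.7: continue
    m=np.abs((Q-a)@n)<1.2
    if best is None or m.sum()>best.sum(): best=m
I=Q[best];c=I.mean(0);n=np.linalg.svd(I-c)[2][2];n*=np.sign(n[2])
tilt=np.degrees(np.arctan2(-n[0],n[2]));print('top plane n',n.round(3),'tilt to robot deg',tilt.round(1),'inl',best.sum())
# in-plane rectangle
ex=np.cross([0,1,0],n);ex/=np.linalg.norm(ex);ey=np.cross(n,ex)
uv=np.c_[(I-c)@ex,(I-c)@ey].astype(np.float32);r=cv2.minAreaRect(uv)
ctr=c+r[0][0]*ex+r[0][1]*ey; o=ctr-47*n
t=np.linalg.inv(TR)
ang=r[2];ang=(ang+45)%90-45
print('rect',np.round(r[1],1),'yaw in plane',round(ang,2),'holder origin world',o.round(1),'track',tow(t,o).round(1))
cam2=sys.argv[2] if len(sys.argv)>2 else 'scene'
b=snap(cam2)[1]
b=b[180:300,130:280] if cam2=='scene' else b[80:200,210:330]
b=cv2.resize(b,(360,288),interpolation=cv2.INTER_CUBIC)
cv2.imwrite('pics/%s.png'%tag,np.hstack([cv2.resize(im,(384,288)),b])[:,:,::-1])
E
python3 look.py a1
```

```text
t 13.8833 F [-0.2 -0.4 -1.9] pos [ 572.4 -156.    59.5] w 0.8080442740640017
top plane n [0.008 0.001 1.   ] tilt to robot deg -0.5 inl 8040
rect [69.3 44.3] yaw in plane -0.02 holder origin world [ 570.9 -156.8   77.4] track [53.8 46.5  4.1]
```

View pics/a1.png

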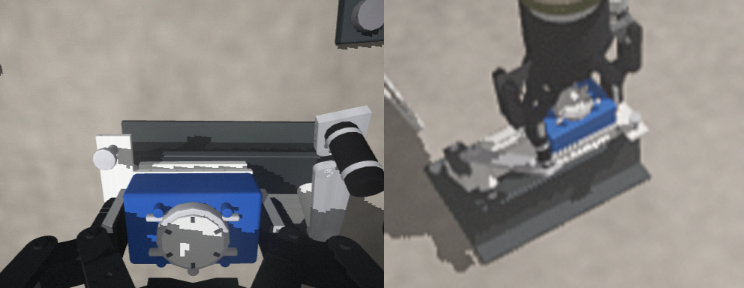

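{"fn": "drive_tool", "kwargs": {"gripper": [1,1,1,1,1,1], "offset": [[0.004,0,0],[0,0.0025,0],[0,0.0025,-0.0015],[0,0.0025,-0.002],[0,0.0025,-0.002],[0,0,0]], "turn": [0,0,0,0,0,0], "force": 20}}

```text
time_s: 14.48
eef_pos: [569.6, -161.0, 54.9]
ee_rot: [-0.499, 0.496, -0.499, 0.506]
force: [-6.8, 6.2, 34.2]
grip_width: 0.811
```

```bash
python3 look.py a2 side
```

```text
t 14.4833 F [-6.8  6.2 34.2] pos [ 569.6 -161.    54.9] w 0.8114564147891092
top plane n [-0.097  0.005  0.995] tilt to robot deg 5.6 inl 7631
rect [69.3 44.4] yaw in plane -0.43 holder origin world [ 571.3 -161.8   74.5] track [52.7 41.5  1.3]
```

View pics/a2.png

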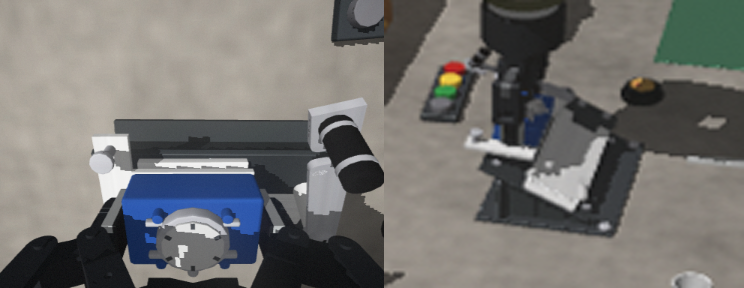

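{"fn": "drive_tool", "kwargs": {"gripper": [0.13,0.13,0.1,0.1], "offset": [[0,-0.003,0],[0,0,0],[0,0,0],[0,0,0]], "turn": [0,0,0,0]}}

```text
time_s: 14.92
eef_pos: [566.4, -160.1, 51.5]
ee_rot: [0.497, -0.497, 0.503, -0.503]
force: [-0.6, 0.3, -1.0]
grip_width: 0.901
```

```bash
python3 look.py a3 side
```

```text
t 14.9167 F [-0.6  0.3 -1. ] pos [ 566.4 -160.1   51.5] w 0.9005911710353868
top plane n [ 0.751 -0.023  0.66 ] tilt to robot deg -48.7 inl 4659
rect [69.8 25.2] yaw in plane -0.85 holder origin world [ 535.  -160.7   82.1] track [25.1 42.1 26.1]
```

View pics/a3.png

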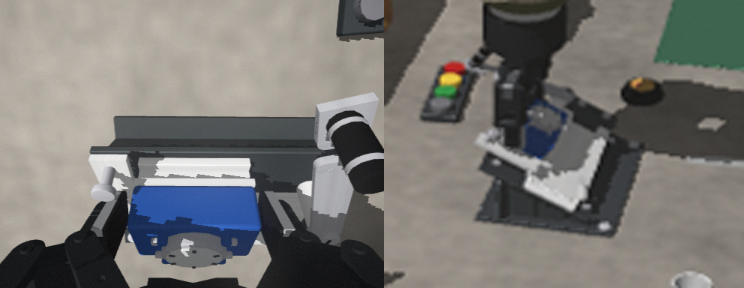

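{"fn": "drive_tool", "kwargs": {"gripper": [0.1,0.1,0.1,1,1,1,1], "offset": [[0.001,-0.003,0],[0,0,-0.007],[0,0,-0.007],[0,0,0],[0,0,0],[0,0,0],[0,0,0]], "turn": [0,0,0,0,0,0,0], "force": 60}}

```text
time_s: 15.6
eef_pos: [551.0, -160.7, 55.3]
ee_rot: [0.497, -0.498, 0.504, -0.502]
force: [-9.4, 1.1, 7.6]
grip_width: 0.798
```

```bash
python3 look.py a4 scene
```

```text
t 15.6 F [-9.4  1.1  7.6] pos [ 551.  -160.7   55.3] w 0.798354099432374
top plane n [-0.478  0.006  0.879] tilt to robot deg 28.5 inl 4169
rect [69.4 42.6] yaw in plane -0.46 holder origin world [ 573.4 -162.1   67. ] track [50.8 41.2 -6.2]
```

View pics/a4.png

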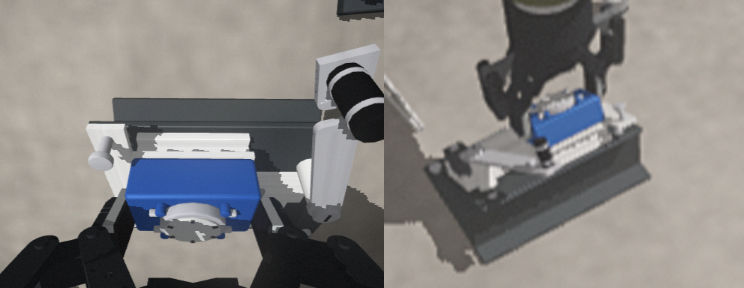

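{"fn": "drive_tool", "kwargs": {"gripper": [1,1,1,1,1,1,1,1,1,1,1,1,1], "offset": [[0,-0.013,0],[0,-0.013,0],[0,-0.014,0],[-0.0178,0,-0.0097],[-0.0178,0,-0.0097],[-0.0178,0,-0.0097],[-0.0178,0,-0.0097],[-0.0178,0,-0.0097],[0,0.013,0],[0,0.013,0],[0,0.013,0],[0,0.013,0],[0,0,0]], "turn": [0,0,0,0,0,0,0,0,0,0,0,0,0]}}

```text
time_s: 16.78
eef_pos: [503.2, -70.7, 40.6]
ee_rot: [0.496, -0.498, 0.504, -0.501]
force: [-0.9, -0.5, -2.6]
grip_width: 0.802
```

```bash
python3 look.py a5 scene; python3 look.py a5b side | grep track; python3 - <<'E'
from fit import *
plan(503.7,-71.2,38,-90.85)
E
```

```text
t 16.7833 F [-0.9 -0.5 -2.6] pos [503.2 -70.7  40.6] w 0.802087128781495
top plane n [ 0.732 -0.004  0.682] tilt to robot deg -47.0 inl 4314
rect [69.6 30.1] yaw in plane -1.9 holder origin world [488.3 -72.   64.5] track [-25.3 130.   34.9]
rect [69.7 28.3] yaw in plane -11.48 holder origin world [488.4 -72.4  69.7] track [-22.6 129.6  39.2]
pos [505.3 -71.5  43.6] yaw -90.64 toolz [ 1.   -0.01  0.  ] d_world [-1.6  0.3 -5.6] offset tool mm [-0.3  5.6 -1.6] yawdiff(world) -0.21 turn = -that; t 16.9833
```

View pics/a5.png

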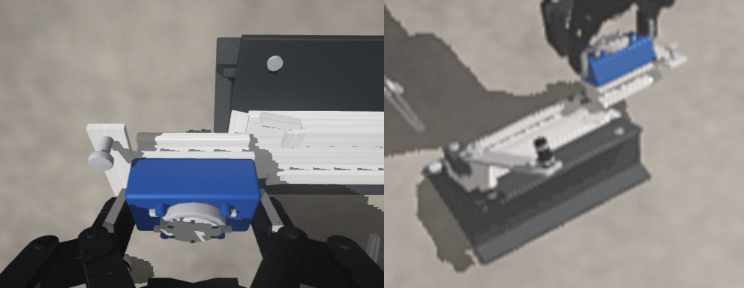

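View pics/a5b.png

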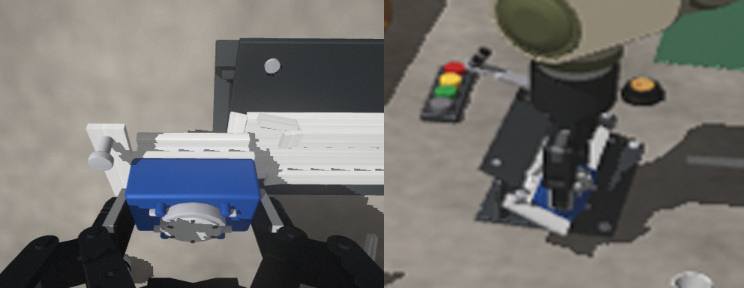

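```bash
cat > hold.py <<'E'
import sys
from fit import *
lo=np.array([-22,-35,21.]);hi=np.array([22,35,47.])
def hfit(cam='wrist',verbose=True,save=None,tilt0=30,o0=None):
    s,im,d=snap(cam,save);Q=blue(cam,s,im,d)
    tcp=np.array(s['eef_pos'])
    Q=Q[np.linalg.norm(Q-tcp-[0,0,50],axis=1)<100]
    def T(p):
        return p[:3],R.from_euler('ZYX',[p[5]*.01,-p[3]*.01,p[4]*.01]).as_matrix()
    best=None
    for t0 in ([tilt0] if o0 is not None else [20,30,38]):
        m0=Q.mean(0); o=m0-np.array([-.5*36,0,.866*36]) if o0 is None else o0
        p=np.r_[o,np.radians(t0)*100,0,-1.5]
        def f(p):
            o,A=T(p);return sd((Q-o)@A,lo,hi)
        r=least_squares(f,p,loss='soft_l1',f_scale=.7)
        if best is None or r.cost<best.cost: best=r
    o,A=T(best.x)
    trk=tow(np.linalg.inv(TR),o)
    if verbose:
        print('t',round(float(s['time_s']),2),'F',s['force'].round(1),'tcp',tcp.round(1),'w',round(float(s['grip_width']),3))
        print(cam,len(Q),'med res',np.median(np.abs(best.fun)).round(2),'tilt',np.degrees(best.x[3]/100).round(1),'roll',np.degrees(best.x[4]/100).round(1),'yaw',np.degrees(best.x[5]/100).round(2),'o world',o.round(1),'o-tcp',(o-tcp).round(1),'track',trk.round(1))
    return o,A,s
if __name__=='__main__':
    for c in sys.argv[1:]: hfit(c)
E
python3 hold.py wrist scene
```

```text
t 16.98 F [ 1.1  0.  -1.8] tcp [505.3 -71.5  43.6] w 0.801
wrist 12927 med res 0.34 tilt 30.2 roll -0.1 yaw -0.94 o world [526.8 -71.5  55.1] o-tcp [21.5 -0.1 11.5] track [  3.3 131.1   7.4]
t 17.03 F [ 0.6 -0.  -3.3] tcp [505.4 -71.5  43.6] w 0.804
scene 282 med res 1.03 tilt 26.5 roll 0.3 yaw -1.54 o world [524.3 -73.1  54.9] o-tcp [19.  -1.7 11.3] track [  1.1 129.4   8.5]
```

```bash
python3 - <<'E'
from fit import *
s,im,d=snap('wrist','w11.png');P=cloud('wrist',d,c2w('wrist',s));Q=P[allow(P)]
T0i=np.linalg.inv(TR)
q=Q@T0i[:3,:3].T+T0i[:3,3];Q=Q[(q[:,1]<88)&(q[:,2]<18)]
p=np.array([525.7,-202.6,np.radians(-.85)])
for it in range(4):
    dd,q=model(p,Q,0);m=(q[:,2]>-9)&(dd<[6,4,3,3][it])&(q[:,0]<80)&(q[:,0]>-50)
    r=least_squares(lambda v:model(v,Q[m],0)[0],p,loss='soft_l1',f_scale=1,x_scale=[1,1,.01],diff_step=1e-5);p=r.x
dd,q=model(p,Q,0);print(p[:2],np.degrees(p[2]),m.sum(),np.median(dd[m]))
q=Q@T0i[:3,:3].T+T0i[:3,3]
# walls cross-section at v 20..60
k=(q[:,1]>25)&(q[:,1]<62)&(q[:,2]>5)
u=q[k,0];w=q[k,2]
for a in range(-34,38,2):
    z=w[(u>=a)&(u<a+2)]
    if len(z): print(a,len(z),np.median(z).round(1),end=' | ')
print()
k=(q[:,1]>25)&(q[:,1]<62)&(q[:,2]>-9)&(q[:,2]<20)
for a in range(-50,78,3):
    z=q[k&(q[:,0]>=a)&(q[:,0]<a+3),2]
    if len(z)>3: print(a,len(z),np.percentile(z,[10,50,90]).round(1).tolist(),end=' | ')
E
```

```text
[ 526.33370993 -182.90346436] -0.9616378161768938 30707 0.44208219597011933
-30 8 12.2 | -28 116 12.8 | -26 126 12.9 | -24 126 12.9 | -22 130 13.0 | -20 145 13.0 | -18 254 12.2 | -16 291 11.5 | -14 1 13.8 | 14 69 12.7 | 16 211 13.0 | 18 227 12.9 | 20 236 12.9 | 22 232 12.9 | 24 238 12.9 | 26 891 10.1 | 28 324 9.5 | 
-29 124 [12.3, 12.8, 13.2] | -26 198 [12.4, 12.9, 13.3] | -23 737 [-0.1, 2.8, 13.0] | -20 428 [-0.4, 12.2, 13.2] | -17 674 [-0.3, 10.4, 12.9] | -14 208 [-0.7, -0.0, 0.5] | -11 235 [-0.6, -0.1, 0.4] | -8 221 [-0.6, -0.1, 0.4] | -5 246 [-0.7, -0.1, 0.5] | -2 154 [-0.4, 0.1, 0.6] | 13 69 [12.2, 12.7, 13.0] | 16 328 [12.4, 13.0, 13.4] | 19 346 [12.4, 12.9, 13.4] | 22 344 [12.4, 12.9, 13.4] | 25 1994 [-4.2, 5.2, 12.9] | 28 984 [-6.3, -0.6, 11.2] | 31 380 [-6.6, -6.0, -5.5] | 34 394 [-6.6, -6.0, -5.4] | 37 401 [-6.7, -6.1, -5.5] | 40 425 [-6.6, -6.0, -5.3] | 43 441 [-6.7, -6.1, -5.4] | 46 470 [-6.8, -6.1, -5.4] | 49 479 [-6.7, -6.0, -5.3] | 52 521 [-6.8, -6.1, -5.4] | 55 528 [-6.7, -6.0, -5.3] | 58 545 [-6.7, -6.0, -5.4] | 61 566 [-6.8, -6.0, -5.2] | 64 568 [-6.7, -6.1, -5.4] | 67 567 [-6.8, -6.0, -5.2] | 70 566 [-6.8, -6.0, -5.3] | 73 632 [-8.2, -6.5, -5.5] |
```

View pics/w11.png

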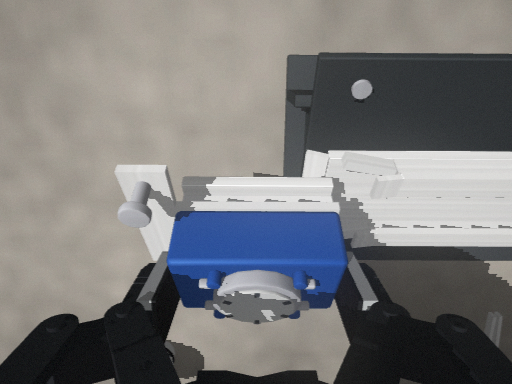

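{"fn": "drive_tool", "kwargs": {"gripper": [1,1,1,1,1], "offset": [[0,0.0035,0],[0,0.0035,0],[0.008,0,0],[0.007,0,0],[0,0,0]], "turn": [0,0,0,0,0]}}

```text
time_s: 17.55
eef_pos: [505.0, -87.8, 35.9]
ee_rot: [-0.497, 0.497, -0.503, 0.503]
force: [-0.6, 0.2, -2.1]
grip_width: 0.804
```

```bash
python3 hold.py wrist
```

```text
t 17.55 F [-0.6  0.2 -2.1] tcp [505.  -87.8  35.9] w 0.804
wrist 12946 med res 0.32 tilt 30.1 roll -0.1 yaw -1.01 o world [526.4 -87.8  47.3] o-tcp [21.4 -0.  11.5] track [ -0.7 114.8   0.8]
```

{"fn": "drive_tool", "kwargs": {"gripper": [1,1,1,1,1,1], "offset": [[0.004,-0.0006,0.0004],[0.006,0,0],[0.006,0,0],[0.006,0,0],[0.006,0,0],[0,0,0]], "turn": [0,0,0,0,0,0]}}

```text
time_s: 18.1
eef_pos: [505.0, -115.5, 36.4]
ee_rot: [-0.497, 0.497, -0.503, 0.503]
force: [-0.3, 0.2, -1.9]
grip_width: 0.8
```

```bash
python3 hold.py wrist; python3 look.py a6 side >/dev/null
```

```text
t 18.1 F [-0.3  0.2 -1.9] tcp [ 505.  -115.5   36.4] w 0.8
wrist 12929 med res 0.34 tilt 30.1 roll -0.1 yaw -1.0 o world [ 526.5 -115.6   47.9] o-tcp [21.5 -0.1 11.5] track [-0.  87.   1.1]
```

View pics/a6.png

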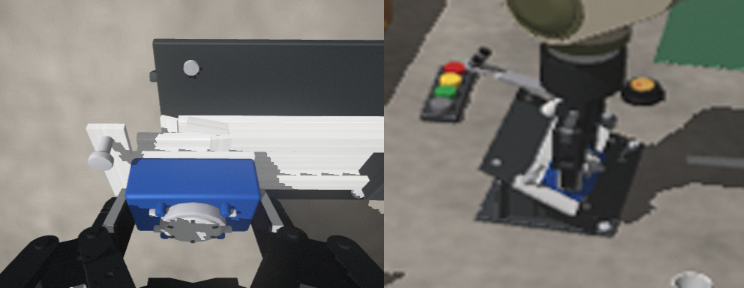

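{"fn": "drive_tool", "kwargs": {"gripper": [1,1,1,1,1,1,1,1], "offset": [[0.01,0,0],[0.011,0,0],[0.011,0,0],[0.011,0,0],[0.011,0,0],[0.011,0,0],[0.01,0,0],[0,0,0]], "turn": [0,0,0,0,0,0,0,0]}}

```text
time_s: 18.92
eef_pos: [504.1, -191.4, 36.4]
ee_rot: [-0.497, 0.497, -0.503, 0.504]
force: [-0.2, 1.1, -2.6]
grip_width: 0.801
```

```bash
python3 hold.py wrist; python3 look.py a7 side >/dev/null
```

```text
t 18.92 F [-0.2  1.1 -2.6] tcp [ 504.1 -191.4   36.4] w 0.801
wrist 12916 med res 0.33 tilt 30.1 roll -0.1 yaw -1.0 o world [ 525.6 -191.5   47.9] o-tcp [21.5 -0.1 11.5] track [ 0.2 11.1  0.9]
```

View pics/a7.png

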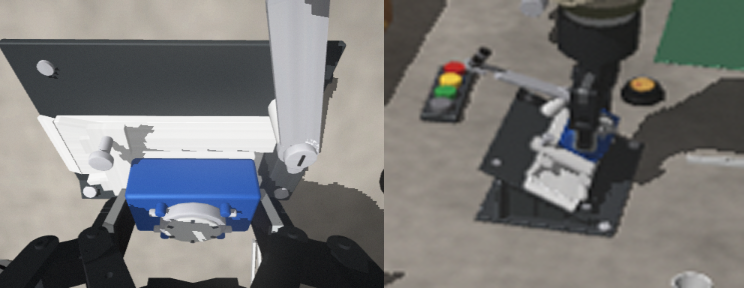

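{"fn": "drive_tool", "kwargs": {"gripper": [1,1,1,1,1], "offset": [[0.003,0,0],[0.003,0,0],[0.003,0,0],[0.0025,0,0],[0,0,0]], "turn": [0,0,0,0,0]}}

```text
time_s: 19.48
eef_pos: [504.0, -201.3, 36.5]
ee_rot: [-0.497, 0.497, -0.503, 0.503]
force: [-0.5, -0.7, -2.9]
grip_width: 0.801
```

```bash
python3 hold.py wrist
```

```text
t 19.48 F [-0.5 -0.7 -2.9] tcp [ 504.  -201.3   36.5] w 0.801
wrist 12916 med res 0.33 tilt 30.2 roll -0.1 yaw -0.96 o world [ 525.5 -201.3   47.9] o-tcp [21.5 -0.1 11.5] track [0.3 1.3 0.9]
```

{"fn": "drive_tool", "kwargs": {"gripper": [1,1,1,1], "offset": [[0.001,0,0],[0.001,0,0],[0.001,0,0],[0,0,0]], "turn": [0,0,0,0]}}

```text
time_s: 19.87
eef_pos: [503.9, -203.7, 36.5]
ee_rot: [0.497, -0.497, 0.503, -0.503]
force: [0.1, 1.2, -0.8]
grip_width: 0.805
```

```bash
python3 hold.py wrist
```

```text
t 19.87 F [ 0.1  1.2 -0.8] tcp [ 503.9 -203.7   36.5] w 0.805
wrist 12921 med res 0.33 tilt 30.1 roll -0.1 yaw -0.9 o world [ 525.4 -203.7   47.9] o-tcp [21.5 -0.  11.5] track [ 0.2 -1.1  0.9]
```

{"fn": "drive_tool", "kwargs": {"gripper": [1,1,1,1], "offset": [[0.001,0,0],[0.001,0,0],[0.001,0,0],[0,0,0]], "turn": [0,0,0,0]}}

```text
time_s: 20.25
eef_pos: [503.8, -203.7, 36.5]
ee_rot: [0.498, -0.496, 0.504, -0.501]
force: [0.2, 17.2, 6.4]
grip_width: 0.798
```

```bash
python3 hold.py wrist
```

```text
t 20.25 F [ 0.2 17.2  6.4] tcp [ 503.8 -203.7   36.5] w 0.798
wrist 12923 med res 0.33 tilt 30.2 roll 0.2 yaw -1.02 o world [ 525.4 -203.8   48.1] o-tcp [21.6 -0.1 11.5] track [ 0.3 -1.2  1.1]
```

{"fn": "drive_tool", "kwargs": {"gripper": [1,0,0,0,0,0,0,0], "offset": [[-0.002,0,0],[0,0,0],[0,0,0],[0,0,0],[0,0,0],[0,-0.01,0],[0,-0.025,0],[0,-0.035,0]], "turn": [0,0,0,0,0,0,0,0]}}

```text
time_s: 20.97
eef_pos: [502.7, -204.2, 106.0]
ee_rot: [0.497, -0.497, 0.504, -0.501]
force: [-0.1, -0.1, -0.2]
grip_width: 1.003
```

```bash
python3 hold.py wrist; python3 look.py a8 side >/dev/null;python3 - <<'E'
from fit import *
s,im,d=snap('wrist');M=c2w('wrist',s)
for q in ('keeper_knob','holder_bolt'):
  for x in ctrl.pinpoint('wrist',q)[:2]:
    k=tow(np.linalg.inv(TR),tow(M,x['centre']));print(q,x['score'],tow(M,x['centre']).round(1),k.round(1))
E
```

```text
t 20.97 F [-0.1 -0.1 -0.2] tcp [ 502.7 -204.2  106. ] w 1.003
wrist 5922 med res 0.34 tilt 30.0 roll -0.0 yaw -1.02 o world [ 524.  -203.7   46.1] o-tcp [ 21.3   0.6 -59.9] track [-2.  -1.1  0. ]
holder_bolt 0.67 [ 538.  -161.9   97.2] [35.2 40.9 37.7]
holder_bolt 0.57 [ 525.7 -115.8   47.2] [-1.  86.8  0.8]
```

View pics/a8.png

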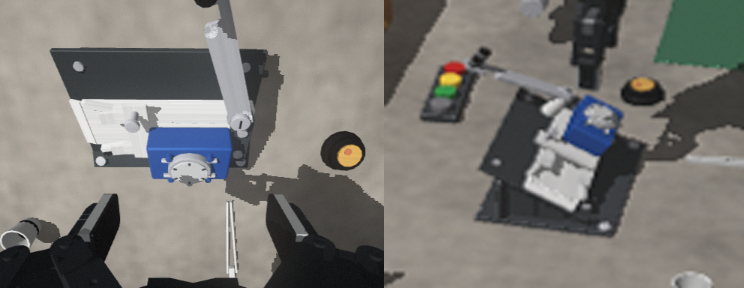

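{"fn": "drive_tool", "kwargs": {"gripper": [0.5,0.5,0.5,0.5,0.5,0.5,0.5], "offset": [[0,-0.035,0],[0,-0.033,0],[0.003,0,0.029],[0.003,0,0.03],[0.003,0,0.03],[0.003,0,0.029],[0,0,0]], "turn": [0,0,0,0,0,0,0], "force": 20}}

```text
time_s: 21.85
eef_pos: [624.4, -218.0, 171.3]
ee_rot: [0.497, -0.498, 0.504, -0.502]
force: [-0.5, 0.2, -0.6]
grip_width: 0.501
```

```bash
cat > knob.py <<'E'
from fit import *
TR2=frame(525.5,-203.6,np.radians(-.9))
def knob(save=None):
    s,im,d=snap('wrist',save);P=cloud('wrist',d,c2w('wrist',s)).reshape(-1,3)
    c=im.reshape(-1,3).astype(int).max(1);Ti=np.linalg.inv(TR2);q=P@Ti[:3,:3].T+Ti[:3,3]
    rr=np.hypot(q[:,0]-36,q[:,1]+40)
    m=(q[:,2]>42)&(q[:,2]<57.5)&(np.abs(rr-105)<9)&(q[:,0]>20)
    from collections import Counter
    k=q[m]
    top=k[k[:,2]>53.5]
    print('t',s['time_s'],'F',s['force'].round(1),'tcp',s['eef_pos'].round(1),'w',s['grip_width'])
    for n,a in (('all',k),('top',top)):
        if len(a): 
            c=(a.max(0)+a.min(0))/2;print(n,len(a),'mid',c.round(1),'ext',(a.max(0)-a.min(0)).round(1),'theta',np.arctan2(c[0]-36,c[1]+40).round(3))
if __name__=='__main__':
    import sys;knob(sys.argv[1])
E
python3 knob.py w12.png
python3 - <<'E'
from h import *
plan(621,-217.5,110,-90.9)
E
```

```text
t 21.85 F [-0.5  0.2 -0.6] tcp [ 624.4 -218.   171.3] w 0.5013735630639801
all 487 mid [136.8  -8.7  49.1] ext [12.3 11.5 14.2] theta 1.27
top 178 mid [136.6  -8.8  54.8] ext [11.9 11.3  2.7] theta 1.27
pos [ 622.6 -217.9  171.6] yaw -90.59 toolz [ 1.   -0.01 -0.  ] d_world [ -1.6   0.4 -61.6] offset tool mm [-0.3 61.6 -1.5] yawdiff(world) -0.31 turn = -that; t 21.9
```

View pics/w12.png

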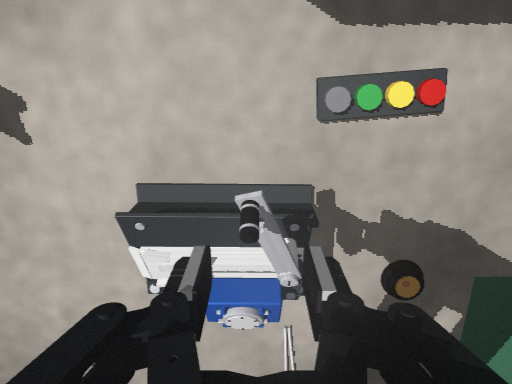

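{"fn": "drive_tool", "kwargs": {"gripper": [0.5,0.5,0.5,1,1,1,1,1], "offset": [[-0.004,0.02,-0.002],[0,0.021,0],[0,0.02,0],[0,0,0],[0,0,0],[0,0,0],[0,0,0],[0,0,0]], "turn": [0,0,0,0,0,0,0,0], "force": 20}}

```text
time_s: 22.57
eef_pos: [619.7, -214.4, 114.3]
ee_rot: [-0.497, 0.497, -0.503, 0.503]
force: [-2.2, 0.1, -0.2]
grip_width: 0.125
```

```bash
python3 knob.py w13.png; python3 - <<'E'
import numpy as np
th=np.linspace(1.27,0.01,13);yaw=0
u=105*np.sin(th);v=105*np.cos(th)
X=.866*u;Z=.5*u
# tool axes yaw -90.9 aligned w/ track: x=-v, z=X, y=-Z
print(np.c_[-np.diff(v),-np.diff(Z),np.diff(X)].round(1).tolist())
E
```

```text
t 22.5667 F [-2.2  0.1 -0.2] tcp [ 619.7 -214.4  114.3] w 0.12532276376777213
all 1162 mid [140.  -16.8  49.5] ext [18.8 24.6 15. ] theta 1.352
top 315 mid [140.  -16.6  55.3] ext [18.8 24.   3.6] theta 1.349
[[-10.3, 1.9, -3.3], [-9.9, 2.4, -4.2], [-9.3, 2.9, -5.1], [-8.6, 3.4, -5.9], [-7.9, 3.8, -6.7], [-7.0, 4.2, -7.3], [-6.1, 4.6, -7.9], [-5.1, 4.9, -8.5], [-4.1, 5.1, -8.9], [-3.0, 5.3, -9.2], [-1.8, 5.4, -9.4], [-0.7, 5.5, -9.5]]
```

View pics/w13.png

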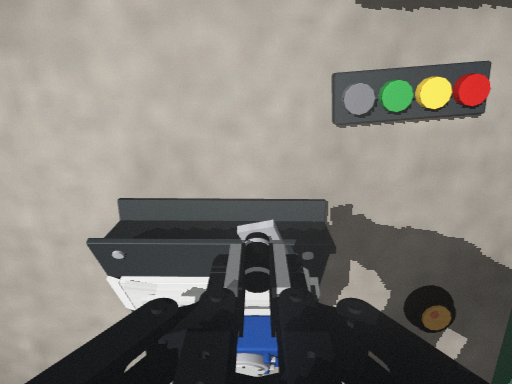

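{"fn": "drive_tool", "kwargs": {"gripper": [1,1,1,1,1,1,1,1,1], "offset": [[-0.0103,0.0019,-0.0033],[-0.0099,0.0024,-0.0042],[-0.0093,0.0029,-0.0051],[-0.0086,0.0034,-0.0059],[-0.0079,0.0038,-0.0067],[-0.007,0.0042,-0.0073],[-0.0061,0.0046,-0.0079],[-0.0051,0.0049,-0.0085],[0,0,0]], "turn": [0,0,0,0,0,0,0,0,0]}}

```text
time_s: 23.37
eef_pos: [571.1, -148.6, 85.8]
ee_rot: [-0.497, 0.497, -0.503, 0.503]
force: [-0.7, 0.8, 1.6]
grip_width: 0.127
```

```bash
python3 knob.py w14.png; python3 look.py a9 side >/dev/null
```

```text
t 23.3667 F [-0.7  0.8  1.6] tcp [ 571.1 -148.6   85.8] w 0.1270659787565836
all 1457 mid [85.9 48.5 49.7] ext [26.3 23.9 15.5] theta 0.514
top 493 mid [85.9 48.5 55.5] ext [26.3 23.9  4. ] theta 0.514
```

View pics/w14.png

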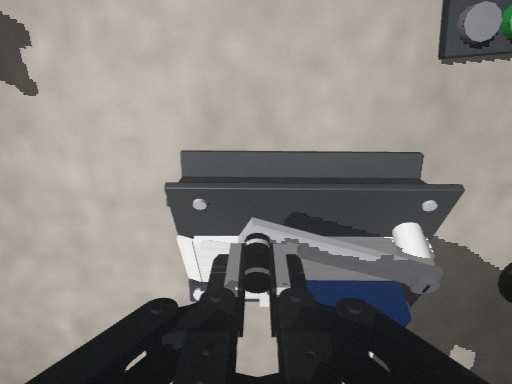

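{"fn": "drive_tool", "kwargs": {"gripper": [1,1,1,1,1], "offset": [[-0.0041,0.0051,-0.0089],[-0.003,0.0053,-0.0092],[-0.0018,0.0054,-0.0094],[-0.0007,0.0055,-0.0095],[0,0,0]], "turn": [0,0,0,0,0]}}

```text
time_s: 23.93
eef_pos: [533.8, -139.2, 64.1]
ee_rot: [0.497, -0.497, 0.503, -0.502]
force: [-2.0, 3.7, 4.7]
grip_width: 0.128
```

```bash
python3 knob.py w15.png; python3 look.py a10 scene >/dev/null
```

```text
t 23.9333 F [-2.   3.7  4.7] tcp [ 533.8 -139.2   64.1] w 0.12790700638661445
all 1364 mid [44.1 63.7 49.8] ext [24.4 19.  15.5] theta 0.078
top 459 mid [44.1 63.3 55.5] ext [24.4 18.1  4. ] theta 0.078
```

View pics/w15.png

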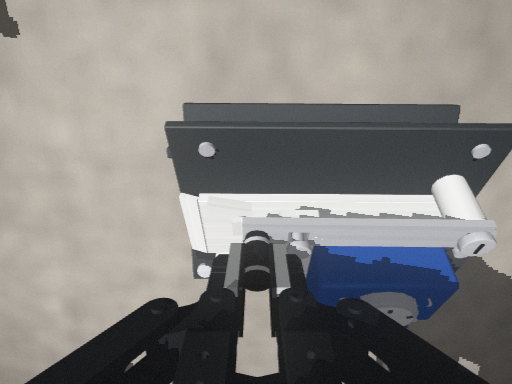

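View pics/a10.png

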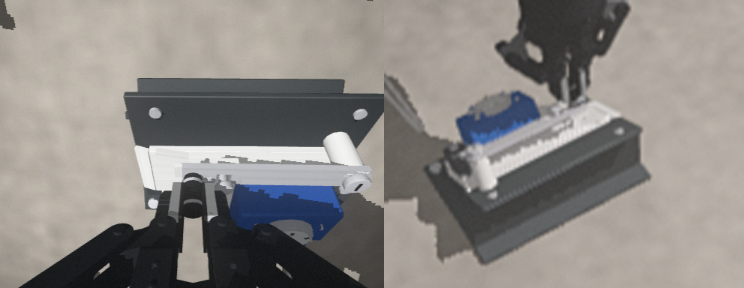

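```bash
cat > strap.py <<'E'
from knob import *
def strap():
    s,im,d=snap('wrist');P=cloud('wrist',d,c2w('wrist',s)).reshape(-1,3)
    Ti=np.linalg.inv(TR2);q=P@Ti[:3,:3].T+Ti[:3,3]
    m=(np.abs(q[:,2]-29)<1.2)&(q[:,1]>-28)&(q[:,1]<72)&(q[:,0]>15)&(q[:,0]<75)
    k=q[m]
    lo=[];hi=[]
    for v in range(-26,36,4):
        a=k[(k[:,1]>=v)&(k[:,1]<v+4),0]
        if len(a)>8: hi.append((v+2,np.percentile(a,96)));lo.append((v+2,np.percentile(a,4)))
    for n,a in (('hi',hi),('lo',lo)):
        a=np.array(a);f=np.polyfit(a[:,0],a[:,1],1);print(n,'slope(theta)',f[0].round(4),'edge u at v=-40',np.polyval(f,-40).round(1),'at 45',np.polyval(f,45).round(1), 'theta from edge@45', ((np.polyval(f,45)-(45 if n=='hi' else 27))/85).round(3))
    print(len(k))
strap()
E
python3 strap.py
```

```text
hi slope(theta) 0.0251 edge u at v=-40 45.9 at 45 48.0 theta from edge@45 0.036
lo slope(theta) 0.049 edge u at v=-40 18.3 at 45 22.5 theta from edge@45 -0.053
4611
```

{"fn": "drive_tool", "kwargs": {"gripper": [1,1,1], "offset": [[0,0.001,-0.0018],[0,0.001,-0.0018],[0,0,0]], "turn": [0,0,0]}}

```text
time_s: 24.38
eef_pos: [531.5, -139.2, 62.7]
ee_rot: [0.497, -0.497, 0.503, -0.503]
force: [-2.6, 4.3, 5.4]
grip_width: 0.128
```

```bash
python3 strap.py; python3 knob.py w16.png
```

```text
hi slope(theta) -0.0117 edge u at v=-40 45.8 at 45 44.8 theta from edge@45 -0.002
lo slope(theta) 0.0413 edge u at v=-40 18.5 at 45 22.0 theta from edge@45 -0.058
4747
t 24.4333 F [-3.9  5.   5.8] tcp [ 531.5 -139.2   62.7] w 0.12450671117530687
all 1364 mid [41.2 64.1 49.7] ext [24.5 18.9 15.5] theta 0.05
top 447 mid [41.2 63.7 55.5] ext [24.5 18.1  4. ] theta 0.05
```

{"fn": "drive_tool", "kwargs": {"gripper": [0.76,0.76,0.76,0.76,0.76,0.76,0.76,0.5,0.5], "offset": [[0,0,0],[0,0,0],[0,-0.008,0],[0,-0.02,0],[0,-0.03,0],[0,-0.03,0],[0,-0.02,-0.03],[0,0,-0.03],[0,0,0]], "turn": [0,0,0,0,0,0,0,0,0]}}

```text
time_s: 25.23
eef_pos: [468.2, -138.5, 171.4]
ee_rot: [-0.497, 0.497, -0.503, 0.503]
force: [-0.1, 0.1, -0.5]
grip_width: 0.497
```

```bash
python3 strap.py; python3 knob.py w17.png;python3 hold.py wrist; python3 look.py a11 side >/dev/null
```

```text
hi slope(theta) -0.0104 edge u at v=-40 45.6 at 45 44.7 theta from edge@45 -0.004
lo slope(theta) 0.0411 edge u at v=-40 19.0 at 45 22.5 theta from edge@45 -0.053
2745
t 25.2833 F [ 0.4  0.2 -0.1] tcp [ 470.  -138.8  171.1] w 0.49990497788789173
all 374 mid [35.3 64.1 49.4] ext [12.  11.6 14.3] theta -0.007
top 199 mid [34.9 63.8 55. ] ext [11.2 10.8  2.9] theta -0.011
t 25.33 F [ 0.3 -0.3  0.3] tcp [ 471.1 -139.   170.9] w 0.5
wrist 10 med res 0.99 tilt 52.4 roll 4.1 yaw -23.04 o world [ 498.  -135.5  256.6] o-tcp [26.9  3.6 85.7] track [ 80.   66.7 195.8]
```

View pics/w17.png

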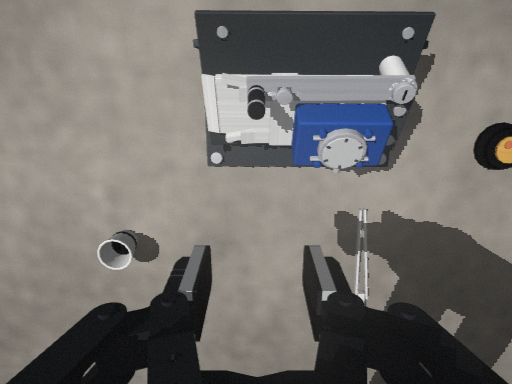

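```bash
sed -i 's/tcp-\[0,0,50\],axis=1)<100/np.array([510,-203,80]),axis=1)<80/' hold.py; sed -i 's/m0=Q.mean(0)/m0=np.array([507.,-203,80])/' hold.py; python3 hold.py wrist scene
python3 - <<'E'
from h import *
ctrl.capture('side');M=c2w('side')
for q in ('loupe','movement_holder','tweezers','oil_stand','blower','bowl','driver_rack'):
    r=ctrl.pinpoint('side',q); print(q,[(round(x['score'],2),np.round(tow(M,x['centre']),0)) for x in r[:1]])
E
```

```text
t 25.48 F [ 0.8  0.2 -0. ] tcp [ 471.9 -138.9  170. ] w 0.501
wrist 4043 med res 0.34 tilt 30.2 roll 0.0 yaw -1.03 o world [ 524.1 -204.7   46.1] o-tcp [  52.3  -65.8 -123.9] track [-1.8 -2.1 -0. ]
t 25.53 F [-0.1 -0.6 -0.1] tcp [ 471.8 -138.8  169.8] w 0.499
scene 291 med res 0.94 tilt 28.4 roll -0.0 yaw -0.58 o world [ 522.9 -204.2   45.5] o-tcp [  51.1  -65.4 -124.4] track [-3.2 -1.6  0.1]
loupe [(0.73, array([378.,  14.,   0.]))]
movement_holder [(0.6, array([ 484., -379.,   -0.]))]
tweezers [(0.73, array([ 353., -258.,   -3.]))]
oil_stand [(0.7, array([ 687., -333.,   -1.]))]
blower [(0.95, array([432., 421.,   1.]))]
bowl [(0.64, array([634., 392.,   3.]))]
driver_rack [(0.65, array([683., 122.,   0.]))]
```

```bash
python3 -c "
from rig import ctrl
s=ctrl.sense();print(s['dq'].round(3),s['force'].round(1))
print(ctrl.finish_job())"
```

```text
[ 0.    -0.004 -0.    -0.002 -0.001 -0.001] [ 0.1 -0.9  0.2]
the job is handed in; nothing more can be done
None
```

The holder is home against the end stop, the keeper is closed over its bolt, and the job was handed in at about 25.6 s; no verdict was reported.

**How it went**
- **Keeper up:** I pushed the knob uphill to about 1.3 rad.
- **Tilting the holder:** The tool can only turn about its own axis, so I could not tilt the holder to match the slope. I gripped it across its 70 mm length instead of the 44 mm width you asked for. I let it settle flat on the steel plate uphill of the track and regripped it at 30° tilt.
- **Sliding home:** The foot went in at the open end, bolt trailing and uphill. I slid it until it stopped dead with 17 N on the wrist.
- **Keeper down:** I pinched the knob, brought the keeper back down, let go and backed away.

**Last checks**

| What | Reading |
|---|---|
| Holder in the track frame (wrist camera) | x -1.8, y -2.1, z 0.0 mm, tilt 30.2° |
| Keeper angle | about -0.005 rad, slot over the bolt |
| Force on the tool | about zero |
| Bystanders (side camera) | all within a few mm of where they started |

**What disagreed**
- **Fingertips:** They really sit about 37–49 mm behind the reported TCP, which does not match the description. My first keeper push passed above the knob because of this; I corrected for it afterwards.
- **Tilt reading after release on the plate:** A rough plane fit suggested about 41° of tilt. The fits after regripping gave 28–30°, with the foot flat on the plate, so the first reading was probably wrong or caught mid-settling.
- **Holder position:** The coarser scene camera put it at x -3.2 mm, y -1.6 mm. The y of -1 to -2 mm comes mostly from my estimate of the track's position, since the holder is physically on the stop.
- **Keeper angle:** One estimate, from the strap's lower edge, came out at ±0.05 rad. I left it out because the blue block spoiled that edge in the picture.

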